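# Lay out the sharpening stones by grit

### The arm

A 6-joint arm with a two-finger parallel gripper is mounted at the origin on the work surface. World frame = base frame: x ahead of the robot, y to its left, z up, the work surface at z = 0. Lengths are in m, angles in rad, forces in N, time in s.
With the tool pointing down it reaches from about 0.275 to 0.85 m from the base axis. Payload 19 kg.
Tool frame: the origin (TCP) lies between the finger pads; the fingertips stand 19 mm ahead of it and the grasp point (between the pads) is the TCP (arm.tcp_to_tips is the distance from the TCP to the fingertips, in m); y points along the fingers, x is the direction in which the jaws open and shut, and the axes are right-handed (so a half turn about y gives the same grasp; the last joint's range is limited). The gripper opens to 85 mm and grips with 20 to 120 N. Pads are 22 mm wide; open, the fingers measure 114 mm over their backs; the gripper's body (76 mm by 85 mm) begins 54 mm behind the grasp point. The pads swing forward as they close: fully open they stand 13 mm farther back than shut.
Start: joints at [-1.341, 0.15, 1.437, -0, 1.554, -0.134], TCP at [0.205, -0.537, 0.25] pointing down, gripper open.
Joint ranges: [-2.8, 2.8], [-0.68, 2.1], [0.12, 2.68], [-1.39, 4.53], [0.16, 2.79], [-2.81, 2.81]. Speed limits (rad/s): [1.89, 1.89, 2.22, 3.01, 3.01, 3.01].

### API

Orientations are given as a unit quaternion [w, x, y, z].
In Python, from station import arm gives the robot as it stands.
- The arm moves only by the tool carry_out, never from a script. Its argument "motion" is a list that holds one entry, the list of rows, each a list of 6 numbers: the shift along the tool's x, y, z in mm, then the turn, a rotation vector about the tool's x, y, z in degrees. In form: [[[x, y, z, wx, wy, wz], ...]]. A call has exactly 8 rows; each row shifts and turns the commanded pose from where the row before left it, along the tool's axes as they then stand; what a row does not reach is not made up. A row lasts 1/8 s, in which the tool goes at most 62.5 mm and 10.7 degrees, less where a joint would pass 70% of its speed; a pose out of reach is approached as far as the arm can. A call with a gripper value outside its range is refused whole. "jaw" is the opening, from 0 (shut) to 1 (fully open), set as the call begins (left out, the last holds). The fingers move at their own pace and stop on an object; the grip force is fixed at half the most. Time passes only in rows, so rows that do not move let the fingers close, or fill a call up. It gives the time, the measured TCP pose, the force and the opening at its end, in the units of the state.
- arm.read_state(): the state, without advancing time (a new reading comes with each control period).
- arm.camera(name): name is "side" or "top" or "wrist"; returns a dict with "img" (480x640x3 uint8, red, green, blue), "z_map" (480x640 float32, m along the optical axis (not along the pixel's ray), 0 where there is no reading), "fx", "fy", "cx", "cy" (pixels), "k1" (the pictures are not rectified: a ray, as slopes to the right and down, at radius r is drawn at 1 + k1 r^2 times it, then the intrinsics apply), "extrinsics" (4x4, takes a point from camera to world coordinates). Camera axes: x right, y down, z forward; pixel columns grow to the right and rows downward; lengths in m; the calibration is good to about 2 mm. A picture is of the moment at which its call begins.
- arm.sign_off(): hands the job in, once; it reports no verdict.
Trained networks look in a picture, given as the dict that the camera call returned (one of the last four; its "shot" number tells which), for a name from the list of things; names that differ only in an ending like _2 or _b are one class to them, and where a whole thing is asked for, a point or a joint stands for the part that bears it (a point fixed in the world has none). Each returns a list of dicts, best first, with "score" (0 to 1); they miss things now and then, are a little off and sometimes report something else, mostly with a low value. They report only what shows in the picture. A call takes as long as a camera call. They do not tell look-alikes from the thing itself.
- arm.look_for(picture, query): "at" ([x, y, z] in m, in the coordinates of the camera as it stood for that picture, good to about 4 mm: the middle of the surface that is visible of it).
- arm.silhouettes(picture, query): "region" (480x640 bool, what is visible of it).
- arm.place_of(picture, query): "at" ([x, y, z] in m, in the coordinates of the camera as it stood for that picture, good to about 4 mm: a listed point, or the origin of a listed thing).
The state is a dict: "time_s": time; "joints": joint angles; "dq": joint speeds; "joint_efforts": joint torques, N m; "eef_pos": TCP position; "eef_rot": TCP orientation; "wrist_force": force on the tool from outside, world axes, zero at the start; "torque": the same for the moment, N m; "gripper_width": opening from 0.0 (shut) to 1.0 (fully open).
Only numpy, scipy, OpenCV 4.12 (cv2) and the standard library are available. Lean on these libraries where they do the work, as an engineer would, in place of code of your own. Each camera call takes 0.05 s, during which the arm holds its last target.

### The job

Set out the sharpening kit on the black mat: lay the three stones flat, abrasive up, each inside its own long white outline, with the brown one next to the orange tin, the white one next to the blue tin and the green one in the middle between them. Set the angle gauge, screen up, on top of the green stone, centred on it, and put the pink dressing block, standing the way up it was found, in the small white square off the end of the white stone. Centre everything well in its outline and leave it all at rest.

Things in the scene. Friction and masses are not known exactly. Their poses are not given: they have to be found in the camera images.
- mat: Black mat fixed on the bench, 330 x 180 x 3 mm. Origin: centre of its underside; x along the 330, roughly away from the robot; y across, to the robot's left. White outlines on it: three bays 50 x 112 mm (long side along y) centred at mat x = -70, 0, +70 mm, y = -30 mm; off the +y end of each bay a small square, 50 x 50 mm, centred at the same x and y = +56 mm.
- tin_orange: Small round paste tin, orange lid, 40 mm across, 20 mm high, fixed on the mat at one end of the row of bays: mat x = +137 or -137 mm (it varies), y = -30 mm. It marks the coarse end. Origin: centre of its underside.
- tin_blue: The same tin with a blue lid, fixed at the other end of the row of bays. It marks the fine end. Origin: centre of its underside.
- stone_brown: Coarse sharpening stone: a flat bar 90 x 28 x 14 mm (long side along its x, 28 mm along y), dark brown abrasive on a 4 mm bare aluminium backing plate. Loose, abrasive side up. Origin: centre of its underside; z up.
- stone_green: Medium sharpening stone: a flat bar 90 x 28 x 14 mm (long side along its x, 28 mm along y), green abrasive on a 4 mm bare aluminium backing plate. Loose, abrasive side up. Origin: centre of its underside; z up.
- stone_white: Fine sharpening stone: a flat bar 90 x 28 x 14 mm (long side along its x, 28 mm along y), white abrasive on a 4 mm bare aluminium backing plate. Loose, abrasive side up. Origin: centre of its underside; z up.
- gauge: Digital angle gauge: a yellow-green block 40 x 40 x 24 mm with a small dark screen on top. Loose, screen up. Origin: centre of its underside; z up.
- dresser: Dressing block for cleaning stones: a plain pink block 40 x 26 x 22 mm (40 along its x, 26 along y). Loose. Origin: centre of its underside; z up.
Not all that is in view belongs to the job. Several things have the shape of the gauge; the one meant has the colours described above.

How it is judged:
By the outcome, as a careful person would: the job done as asked, in the order asked, and still so for the second after the job is handed in, with the robot touching nothing.
It also fails if it takes over 120 s, if anything falls off the work surface, if the arm or the gripper's body presses on something with over 40 N, if the wrist force passes 120 N, or if a joint passes its speed limit or range.

## Working session

There is one attempt and no reset: what is moved stays moved. The work goes in short steps, Python scripts to look and compute and a tool call to move; the robot and the scene stay as the last step left them, time stands still between calls to the robot, and variables do not carry over. Pictures are saved under pics/ and viewed, and the job is handed in when it is done.

Besides the shell and the picture viewer there is one more tool, called after ">>>" as a command line: name --argument value ..., lists and objects as JSON in quotes. carry_out: Moves the arm, as the interface text tells. Its arguments: {"type":"object","properties":{"motion":{"type":"array"},"jaw":{"type":"number"}},"required":["motion"]}

```bash
ls; mkdir -p pics; python3 - <<'E'
from station import arm
import cv2
print(arm.read_state())
for n in ["top","side","wrist"]:
    p=arm.camera(n)
    cv2.imwrite(f"pics/{n}0.png",p["img"][:,:,::-1])
    print(n,p["fx"],p["fy"],p["cx"],p["cy"],p["k1"],p["extrinsics"].round(4).tolist(),p["shot"])
E
```

```text
pics
{'time_s': 0.0, 'joints': array([-1.34101952e+00,  1.50953393e-01,  1.43803570e+00,  6.81703641e-06,
        1.55378311e+00, -1.34003083e-01]), 'dq': array([-0.00069906, -0.00031406, -0.00029471,  0.00122744, -0.00148126,
        0.00019031]), 'joint_efforts': array([-6.74934090e-04, -7.13035440e+01, -5.70874822e+01, -1.85282433e-04,
        8.99559556e-03, -1.47090975e-05]), 'eef_pos': array([ 0.2045206 , -0.5371578 ,  0.24969169]), 'eef_rot': array([ 0.58247821, -0.58191378,  0.40161447, -0.40100038]), 'wrist_force': array([-0.00780448, -0.19826147, -0.17199799]), 'torque': array([0.04382322, 0.01950308, 0.03325084]), 'gripper_width': 0.9996306052751383}
top 583.462527839611 583.462527839611 314.8229206918321 233.830196109604 0.01575738686847202 [[-0.0046, -0.9966, 0.0821, 0.4427], [-1.0, 0.0042, -0.0051, 0.086], [0.0048, -0.0821, -0.9966, 1.1677], [0.0, 0.0, 0.0, 1.0]] 1
side 614.7859571952123 614.7859571952123 325.37157693949626 236.61755807774804 -0.016869385186831783 [[-0.9858, -0.1194, 0.1179, 0.41], [-0.1675, 0.6591, -0.7331, 0.9014], [0.0098, -0.7425, -0.6698, 0.7925], [0.0, 0.0, 0.0, 1.0]] 2
wrist 339.43330197357966 339.43330197357966 318.01467127706417 237.64718002367354 0.004609890720185719 [[0.3559, -0.897, -0.2622, 0.2719], [-0.9345, -0.3418, -0.0991, -0.511], [-0.0008, 0.2803, -0.9599, 0.3737], [0.0, 0.0, 0.0, 1.0]] 3
```

View pics/top0.png

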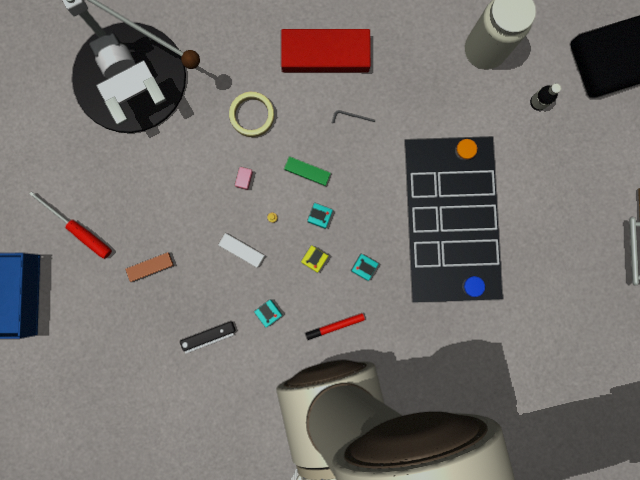

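View pics/side0.png

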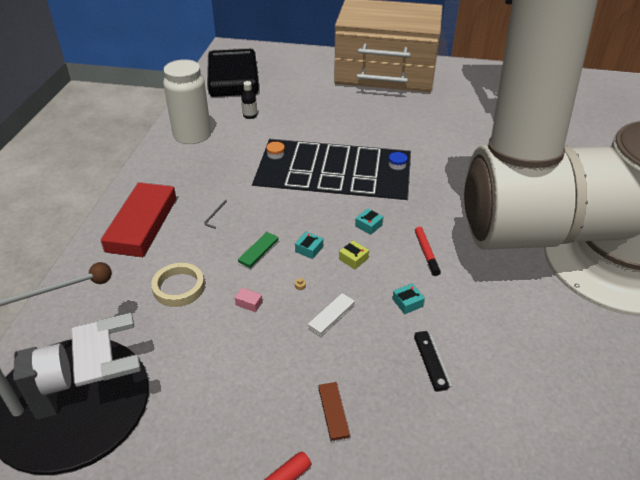

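View pics/wrist0.png

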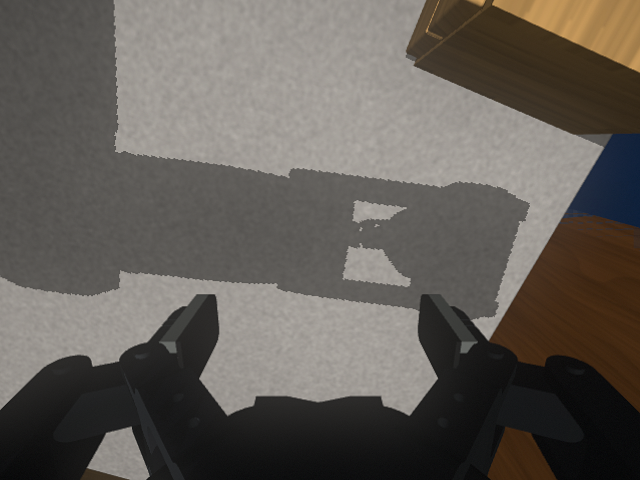

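```bash
cat > h.py <<'E'
import numpy as np, cv2
from station import arm
def rays(p,uv):
    uv=np.atleast_2d(uv).astype(float)
    d=np.stack([(uv[:,0]-p["cx"])/p["fx"],(uv[:,1]-p["cy"])/p["fy"]],1); s=d.copy()
    for _ in range(10): s=d/(1+p["k1"]*(s**2).sum(1,keepdims=True))
    return np.c_[s,np.ones(len(s))]
def onplane(p,uv,z):
    E=p["extrinsics"]; r=rays(p,uv)@E[:3,:3].T; o=E[:3,3]
    return o+r*((z-o[2])/r[:,2])[:,None]
def pts(p,uv):
    uv=np.atleast_2d(uv); E=p["extrinsics"]
    z=p["z_map"][uv[:,1].astype(int),uv[:,0].astype(int)]
    return (rays(p,uv)*z[:,None])@E[:3,:3].T+E[:3,3]
def proj(p,X):
    E=p["extrinsics"]; c=(np.atleast_2d(X)-E[:3,3])@E[:3,:3]
    s=c[:,:2]/c[:,2:]; s=s*(1+p["k1"]*(s**2).sum(1,keepdims=True))
    return s*p["fx"]+[p["cx"],p["cy"]]
def toworld(p,x): E=p["extrinsics"]; return E[:3,:3]@np.asarray(x)+E[:3,3]
from scipy.spatial.transform import Rotation as R
def pose():
    s=arm.read_state(); q=s["eef_rot"]
    return s,np.array(s["eef_pos"]),R.from_quat([q[1],q[2],q[3],q[0]])
def rect(P):
    # min-area rect of xy points: centre, long axis angle deg, sizes (mm)
    r=cv2.minAreaRect((P[:,:2]*1000).astype(np.float32)); b=cv2.boxPoints(r)
    e=b[1]-b[0]; f=b[2]-b[1]
    if np.linalg.norm(e)<np.linalg.norm(f): e,f=f,e
    return np.array(r[0]),np.degrees(np.arctan2(e[1],e[0]))%180,np.linalg.norm(e),np.linalg.norm(f)
E
python3 - <<'E'
from h import *
p=arm.camera("top")
np.savez("top0.npz",**{k:v for k,v in p.items()})
hts=dict(stone_brown=.014,stone_green=.014,stone_white=.014,gauge=.024,dresser=.022)
for n,h in hts.items():
    for d in arm.silhouettes(p,n)[:5]:
        m=d["region"]; v,u=np.nonzero(m)
        col=np.median(p["img"][m],0)
        P=onplane(p,np.c_[u,v],h); Q=pts(p,np.c_[u,v])
        r=rect(P)
        print(n,round(d["score"],2),m.sum(),(u.mean().round(),v.mean().round()),col,"rect",r[0].round(1),[round(float(x),1) for x in r[1:]],"z",np.percentile(Q[:,2],[5,50,95]).round(4))
    for d in arm.place_of(p,n)[:3]: print("   place",round(d["score"],2),toworld(p,d["at"]).round(4))
for n in ["mat","tin_orange","tin_blue"]:
    for d in arm.place_of(p,n)[:3]: print(n,"   place",round(d["score"],2),toworld(p,d["at"]).round(4))
E
```

```text
stone_brown 0.62 678 (np.float64(149.0), np.float64(267.0)) [159. 102.  72.] rect [474.  406.3] [109.9, 91.2, 30.1] z [0.007  0.0124 0.0164]
   place 0.89 [ 0.4729  0.4083 -0.0013]
   place 0.24 [ 0.4324 -0.2299  0.0015]
stone_green 0.68 381 (np.float64(314.0), np.float64(258.0)) [170. 171.  50.] rect [489.5  82. ] [58.7, 39.7, 39.3] z [0.0202 0.0236 0.0271]
   place 0.59 [6.681e-01 9.700e-02 5.000e-04]
stone_white 0.67 667 (np.float64(241.0), np.float64(250.0)) [195. 201. 201.] rect [507.2 227.1] [59.4, 91.6, 29.2] z [0.0075 0.0128 0.0165]
   place 0.63 [0.5064 0.2248 0.0008]
gauge 0.87 463 (np.float64(268.0), np.float64(312.0)) [ 61. 142. 135.] rect [384.3 172.3] [128.0, 42.9, 42.0] z [0.0022 0.0227 0.0265]
gauge 0.74 408 (np.float64(319.0), np.float64(215.0)) [ 49.  146.5 139.5] rect [573.6  71.2] [159.2, 41.5, 39.2] z [0.0185 0.0234 0.0267]
gauge 0.67 428 (np.float64(314.0), np.float64(258.0)) [161. 160.  51.] rect [489.1  82.6] [147.7, 41.1, 40.3] z [0.0186 0.0234 0.027 ]
gauge 0.58 415 (np.float64(364.0), np.float64(267.0)) [ 45. 145. 137.] rect [472.2 -15.4] [148.5, 41.5, 39.9] z [0.0192 0.0233 0.027 ]
   place 0.66 [ 0.4707 -0.016   0.0007]
   place 0.66 [ 0.3783  0.1712 -0.0007]
   place 0.65 [0.4893 0.0817 0.0011]
dresser 0.74 296 (np.float64(243.0), np.float64(178.0)) [197. 148. 165.] rect [649.3 221.8] [164.4, 41.9, 28.7] z [0.0072 0.0205 0.0248]
   place 0.68 [ 0.6507  0.2202 -0.0029]
mat    place 0.72 [ 0.5692 -0.1956 -0.001 ]
tin_orange    place 0.69 [ 0.7056 -0.2234  0.0034]
tin_blue    place 0.57 [ 0.4354 -0.2288  0.003 ]
```

```bash
cat > mat.py <<'E'
from h import *
from scipy.optimize import least_squares
def model():
    S=[]
    for x in (-70,0,70):
        for (cy,hy) in ((-30,56),(56,25)):
            c=np.array([[x-25,cy-hy],[x+25,cy-hy],[x+25,cy+hy],[x-25,cy+hy]],float)
            for i in range(4):
                S.append((c[i],c[(i+1)%4]))
    return S
def fitmat(p,x0):
    # x0: (x mm,y mm,th rad); distance of white pixels to nearest outline segment
    S=model(); A=np.array([s[0] for s in S]); B=np.array([s[1] for s in S])
    v,u=np.mgrid[0:480,0:640]; 
    P=onplane(p,np.c_[u.ravel(),v.ravel()],.003)[:,:2]*1000
    g=p["img"].min(2).ravel().astype(float)
    def loc(t,P): 
        c,s=np.cos(t[2]),np.sin(t[2]); d=P-t[:2]; return np.c_[d[:,0]*c+d[:,1]*s,-d[:,0]*s+d[:,1]*c]
    L=loc(x0,P); k=(abs(L[:,0])<110)&(L[:,1]>-100)&(L[:,1]<88)&(g>90)
    P=P[k]; w=g[k]/255
    def res(t,full=False):
        L=loc(t,P); d=L[:,None]-A; e=B-A; a=np.clip((d*e).sum(2)/(e**2).sum(1),0,1)
        D=np.linalg.norm(d-a[...,None]*e,axis=2).min(1); return D*w
    r=least_squares(res,x0,loss="soft_l1",f_scale=1.)
    return r.x,k.sum(),np.median(res(r.x))
E
python3 - <<'E'
from mat import *
p=arm.camera("top")
print(arm.tcp_to_tips,[a for a in dir(arm) if a[0]!='_'])
t,n,m=fitmat(p,np.array([569,-196,0.]));print(t,np.degrees(t[2]),n,m)
for n in("tin_orange","tin_blue"):
    for d in arm.silhouettes(p,n)[:1]:
        v,u=np.nonzero(d["region"]);print(n,(onplane(p,np.c_[u,v],.023).mean(0)*1000).round(1))
o=p["img"].copy()
c,s=np.cos(t[2]),np.sin(t[2]);Rm=np.array([[c,-s],[s,c]])
o=cv2.resize(o[100:330,380:540],None,fx=3.4,fy=2.6*1.3,interpolation=cv2.INTER_CUBIC)
for a,b in model():
    q=[proj(p,np.r_[(Rm@e+t[:2])/1000,.003])[0] for e in(a,b)]
    q=[tuple(int(v) for v in ((e[0]-379.5)*3.4,(e[1]-99.5)*3.38)) for e in q]
    cv2.line(o,q[0],q[1],(255,0,0),1)
cv2.imwrite("pics/mat1.png",o[:600,:,::-1])
s,P,Rt=pose();print(P,Rt.as_matrix().round(3))
E
```

```text
0.019 ['PlanningError', 'camera', 'look_for', 'place_of', 'read_state', 'sign_off', 'silhouettes', 'tcp_to_tips']
[ 5.69330726e+02 -1.99911201e+02  2.37168395e-02] 1.3588748056054152 2302 1.2925201071091428
tin_orange [ 705.6 -221.6   23. ]
tin_blue [ 434.3 -229.2   23. ]
[ 0.20460444 -0.53733537  0.25029305] [[ 0.356  0.     0.935]
 [-0.935  0.     0.356]
 [-0.    -1.     0.   ]]
```

View pics/mat1.png

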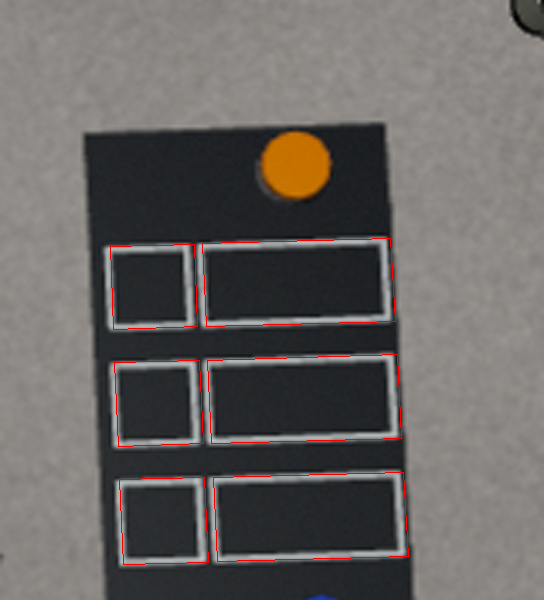

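```bash
python3 - <<'E'
s=open('mat.py').read()
s=s.replace("def model():","def model(i_=1.5):").replace("[[x-25,cy-hy],[x+25,cy-hy],[x+25,cy+hy],[x-25,cy+hy]]","[[x-25+i_,cy-hy+i_],[x+25-i_,cy-hy+i_],[x+25-i_,cy+hy-i_],[x-25+i_,cy+hy-i_]]")
s=s.replace("def fitmat(p,x0):","def fitmat(p,x0,ins=1.5):").replace("S=model();","S=model(ins);")
s=s.replace("w=g[k]/255","w=(g[k]-60)/200")
open('mat.py','w').write(s)
E
python3 - <<'E'
from mat import *
p=arm.camera("top")
for ins in (0,1,1.5,2,3):
  for y0 in(-196,-203):
    t,n,m=fitmat(p,np.array([569,y0,0.02]),ins);print(ins,t,np.degrees(t[2]),n,m)
t,n,m=fitmat(p,np.array([569,-196,0.02]),1.5)
o=p["img"].copy()
c,s=np.cos(t[2]),np.sin(t[2]);Rm=np.array([[c,-s],[s,c]])
print("tins",[(Rm@np.array([x,-30])+t[:2]).round(1) for x in(137,-137)])
o=cv2.resize(o[160:280,400:510],None,fx=5,fy=5,interpolation=cv2.INTER_CUBIC)
for a,b in model():
    q=[proj(p,np.r_[(Rm@e+t[:2])/1000,.003])[0] for e in(a,b)]
    q=[tuple(int(v) for v in ((e[0]-399.5)*5,(e[1]-159.5)*5)) for e in q]
    cv2.line(o,q[0],q[1],(255,0,0),1)
cv2.imwrite("pics/mat2.png",o[:600,:,::-1])
E
```

```text
0 [ 5.69388795e+02 -1.99676276e+02  2.70675763e-02] 1.5508578825132429 2288 0.8765537206392522
0 [ 5.69494887e+02 -2.04409168e+02  2.65075564e-02] 1.5187711086491111 2667 1.0151878495397857
1 [ 5.69411080e+02 -1.99151151e+02  2.78515104e-02] 1.5957739968728648 2288 0.612139119413307
1 [ 5.69557060e+02 -2.05316285e+02  2.66360282e-02] 1.5261319985420156 2667 0.7420000187273895
1.5 [ 5.69416109e+02 -1.99089417e+02  2.78853415e-02] 1.5977123810856713 2288 0.5386771750199224
1.5 [ 5.69586791e+02 -2.05777311e+02  2.69777965e-02] 1.5457138773118249 2667 0.6205264263723358
2 [ 5.69408986e+02 -1.99136592e+02  2.78459456e-02] 1.5954551601775662 2288 0.6158611758683196
2 [ 5.69595455e+02 -2.06217417e+02  2.69996422e-02] 1.5469655462833587 2667 0.7434184697490634
3 [ 5.69370362e+02 -1.99623342e+02  2.75695594e-02] 1.5796193958120615 2288 0.9135703690697721
3 [ 5.69527837e+02 -2.07175047e+02  2.57298195e-02] 1.4742100655466661 2667 1.0870312748911164
tins [array([ 707.2, -225.3]), array([ 433.3, -232.9])]
```

View pics/mat2.png

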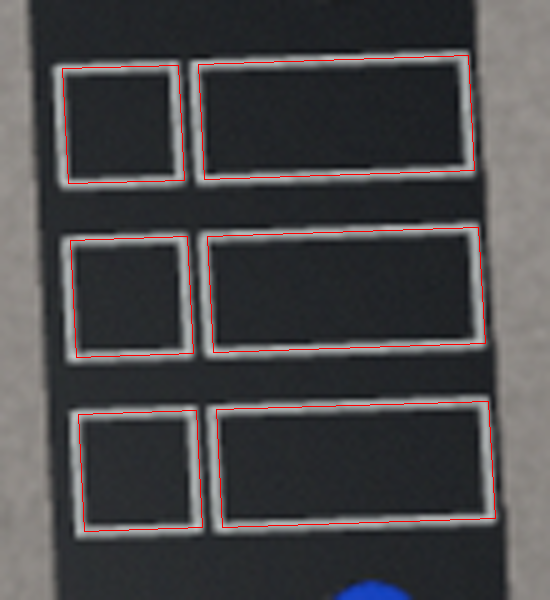

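```bash
sed -i 's/(L\[:,1\]>-100)&(L\[:,1\]<88)/(L[:,1]>-88.5)\&(L[:,1]<84)/' mat.py
cat >> mat.py <<'E'
def fit2(p,t,ins=1.5):
    for _ in range(5): t,n,m=fitmat(p,np.asarray(t,float),ins)
    return t,n,m
def draw(p,t,f,x0,y0,x1,y1,k):
    o=p["img"].copy()
    c,s=np.cos(t[2]),np.sin(t[2]);Rm=np.array([[c,-s],[s,c]])
    o=cv2.resize(o[y0:y1,x0:x1],None,fx=k,fy=k,interpolation=cv2.INTER_CUBIC)
    for a,b in model():
        q=[proj(p,np.r_[(Rm@e+t[:2])/1000,.003])[0] for e in(a,b)]
        q=[tuple(int(v) for v in ((e[0]-x0+.5)*k,(e[1]-y0+.5)*k)) for e in q]
        cv2.line(o,q[0],q[1],(255,0,0),1)
    cv2.imwrite(f,o[:600,:,::-1])
E
python3 - <<'E'
from mat import *
p=arm.camera("top")
for y0 in(-194,-196):
    t,n,m=fit2(p,[569,y0,0.027]);print(t,np.degrees(t[2]),n,m)
draw(p,t,"pics/mat3.png",400,160,510,280,5)
E
```

```text
[ 5.69350212e+02 -1.97404506e+02  2.91093058e-02] 1.6678403675906772 1812 0.44893795491951205
[ 5.69350212e+02 -1.97404506e+02  2.91093059e-02] 1.6678403733524152 1812 0.4489379590280988
```

View pics/mat3.png

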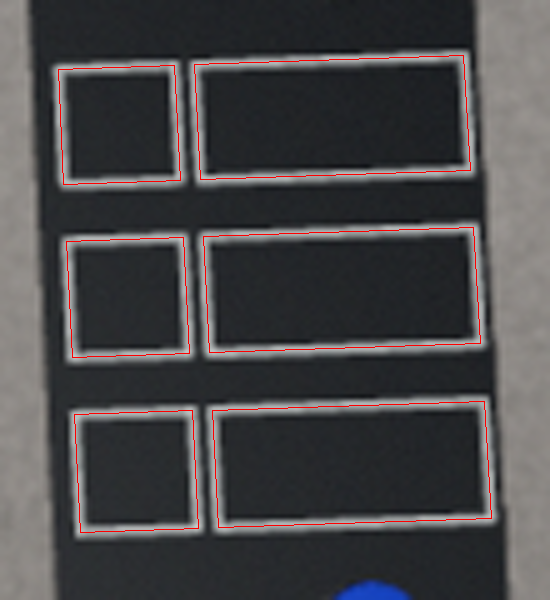

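```bash
cat >> h.py <<'E'
def plan(wps,rnd=0.5,acc=None):
    """wps: list of (x,y,z mm, psi deg, nrows). prints rows; returns."""
    s,P,Rt=pose(); P=P*1000; M=Rt.as_matrix()
    down=np.degrees(np.arccos(np.clip(-M[2,1],-1,1)))
    psi=np.degrees(np.arctan2(M[1,0],M[0,0]))
    print("from",P.round(1),"psi",round(psi,2),"tilt",round(down,2),"w",round(s["gripper_width"],3),"t",s["time_s"])
    C=P.copy(); a=psi; rows=[]
    for x,y,z,ps,n in wps:
        T=np.array([x,y,z],float); C0=C.copy(); a0=a
        ps=a0+((ps-a0+180)%360-180)
        for i in range(1,n+1):
            G=C0+(T-C0)*i/n; ag=a0+(ps-a0)*i/n
            c,s_=np.cos(np.radians(a)),np.sin(np.radians(a))
            B=np.array([[c,0,-s_],[s_,0,c],[0,-1,0]])
            # tool z = x rotated +90 about world z
            d=np.round((B.T@(G-C))/rnd)*rnd; C=C+B@d
            t=-round((ag-a)*10)/10; a=a-t
            if np.linalg.norm(d)>62.5 or abs(t)>10.7: print("TOO FAST",d,t)
            rows.append([float(d[0]),float(d[1]),float(d[2]),0,float(t) if t else 0,0])
    for i in range(0,len(rows),8):
        r=rows[i:i+8]; r+= [[0,0,0,0,0,0]]*(8-len(r))
        print("["+str(r).replace(".0,",",").replace(".0]","]")+"]")
    print("ends",C.round(1),round(a,2))
E
python3 - <<'E'
from h import *
p=arm.camera("top")
i=p["img"].astype(int); 
hsv=cv2.cvtColor(p["img"],cv2.COLOR_RGB2HSV)
def roi(u,v,cond,h,n):
    m=np.zeros((480,640),bool); m[v-25:v+25,u-30:u+30]=1; m&=cond
    vv,uu=np.nonzero(m); Q=pts(p,np.c_[uu,vv])
    k=Q[:,2]>h*.5; P=onplane(p,np.c_[uu,vv],h)
    print(n,m.sum(),[ (x.round(1) if hasattr(x,'round') else x) for x in rect(P)],[ (x.round(1) if hasattr(x,'round') else x) for x in rect(P[k])],(P.mean(0)*1000).round(1),(P[k].mean(0)*1000).round(1))
S=hsv[...,1]; H=hsv[...,0]
roi(150,266,S>80,.014,"brown")
roi(307,171,S>80,.014,"green")
roi(242,250,i.min(2)>175,.014,"white")
roi(244,178,S>40,.022,"pink")
plan([(370,0,220,-25,9),(474,406,150,19.9,7)])
E
```

```text
brown 681 [array([474.2, 407.1]), np.float32(111.2), np.float32(90.7), np.float32(28.8)] [array([474.5, 407.2]), np.float32(111.2), np.float32(90.5), np.float32(28.3)] [474.2 407.2  14. ] [474.6 407.6  14. ]
green 643 [array([664.6,  95.4]), np.float32(68.1), np.float32(90.1), np.float32(28.8)] [array([665.1,  95.8]), np.float32(67.8), np.float32(89.0), np.float32(28.5)] [664.5  95.2  14. ] [665.1  95.8  14. ]
white 585 [array([506.4, 227.3]), np.float32(59.8), np.float32(88.2), np.float32(26.2)] [array([506.4, 227.3]), np.float32(59.8), np.float32(88.2), np.float32(26.2)] [506.4 227.1  14. ] [506.4 227.1  14. ]
pink 306 [array([649.2, 221.4]), np.float32(165.1), np.float32(41.9), np.float32(29.1)] [array([649.9, 222.2]), np.float32(165.1), np.float32(40.8), np.float32(27.2)] [649.1 221.3  22. ] [649.9 222.1  22. ]
from [ 204.6 -537.4  250.3] psi -69.16 tilt 0.01 w 1.0 t 1.15
TOO FAST [-49.5   3.5  38.5] -4.9
TOO FAST [-38.    3.5  50. ] -4.9
TOO FAST [-29.    3.   55.5] -4.9
TOO FAST [-19.    3.5  59.5] -4.9
TOO FAST [-14.    3.5  61. ] -5.0
[[[-49.5, 3.5, 38.5, 0, -4.9, 0], [-45.5, 3, 42.5, 0, -4.9, 0], [-42, 3.5, 46, 0, -4.9, 0], [-38, 3.5, 50, 0, -4.9, 0], [-33.5, 3.5, 52.5, 0, -4.9, 0], [-29, 3, 55.5, 0, -4.9, 0], [-24, 3.5, 57.5, 0, -4.9, 0], [-19, 3.5, 59.5, 0, -4.9, 0]]]
[[[-14, 3.5, 61, 0, -5, 0], [-11, 10, 59, 0, -6.4, 0], [-4.5, 10, 59.5, 0, -6.4, 0], [2.5, 10, 60, 0, -6.4, 0], [9, 10, 59, 0, -6.4, 0], [15.5, 10, 58, 0, -6.4, 0], [22, 10, 55.5, 0, -6.4, 0], [28, 10, 53, 0, -6.5, 0]]]
ends [474.2 406.  149.8] 19.94
```

>>> carry_out --motion '[[[-48, 3.5, 38, 0, -4.9, 0], [-45.5, 3, 42.5, 0, -4.9, 0], [-42, 3.5, 46, 0, -4.9, 0], [-38, 3.5, 49, 0, -4.9, 0], [-33.5, 3.5, 52, 0, -4.9, 0], [-29, 3, 55, 0, -4.9, 0], [-24, 3.5, 57, 0, -4.9, 0], [-19, 3.5, 59, 0, -4.9, 0]]]' --jaw 0.6

```text
time_s: 2.15
eef_pos: [0.3487, -0.0653, 0.2238]
eef_rot: [-0.683, 0.683, -0.183, 0.184]
wrist_force: [1.3, -0.9, -0.9]
gripper_width: 0.599
```

>>> carry_out --motion '[[[-14, 3.5, 60, 0, -5, 0], [-11, 10, 59, 0, -6.4, 0], [-4.5, 10, 59.5, 0, -6.4, 0], [2.5, 10, 60, 0, -6.4, 0], [9, 10, 59, 0, -6.4, 0], [15.5, 10, 58, 0, -6.4, 0], [22, 10, 55.5, 0, -6.4, 0], [28, 10, 53, 0, -6.5, 0]]]'

```text
time_s: 3.15
eef_pos: [0.4747, 0.3953, 0.1499]
eef_rot: [0.697, -0.697, -0.12, 0.12]
wrist_force: [1.0, -0.4, 1.1]
gripper_width: 0.598
```

```bash
python3 - <<'E'
from h import *
s,P,Rt=pose();print(s["time_s"],P,s["dq"].round(3),s["gripper_width"],s["joints"].round(2))
plan([(474.4,407.2,150,21.2,8)])
p=arm.camera("wrist"); cv2.imwrite("pics/w1.png",p["img"][:,:,::-1])
E
```

```text
3.15 [0.47473059 0.39526284 0.14991739] [ 0.562  0.824 -0.86  -0.002  0.026 -0.337] 0.5976708547173513 [ 0.57  0.29  1.47 -0.    1.38  0.23]
from [474.7 395.3 149.9] psi 19.59 tilt 0.02 w 0.598 t 3.15
[[[0.5, -0, 1.5, 0, -0.2, 0], [0.5, -0, 1.5, 0, -0.2, 0], [0.5, -0, 1.5, 0, -0.2, 0], [0.5, -0, 1, 0, -0.2, 0], [0.5, -0, 1.5, 0, -0.2, 0], [0.5, -0, 1.5, 0, -0.2, 0], [0.5, -0, 1.5, 0, -0.2, 0], [0.5, -0, 1.5, 0, -0.2, 0]]]
ends [474.5 407.4 149.9] 21.19
```

View pics/w1.png

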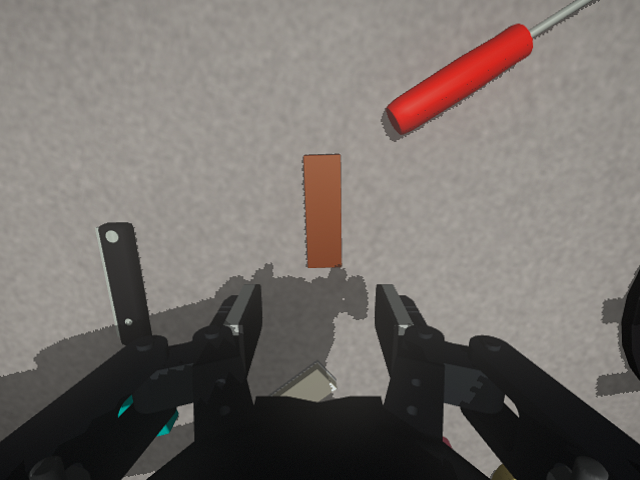

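>>> carry_out --motion '[[[0, 12, 1, 0, -1.3, 0], [0, 13, 0, 0, 0, 0], [0, 13, 0, 0, 0, 0], [0, 12, 0, 0, 0, 0], [0, 0, 0, 0, 0, 0], [0, 0, 0, 0, 0, 0], [0, 0, 0, 0, 0, 0], [0, 0, 0, 0, 0, 0]]]'

```text
time_s: 4.2
eef_pos: [0.4743, 0.3942, 0.1007]
eef_rot: [0.696, -0.696, -0.127, 0.127]
wrist_force: [0.2, 0.3, 0.4]
gripper_width: 0.605
```

```bash
cat >> h.py <<'E'
def edgefit(p,c0,ang,L,W,z,gray=None,search=6,up=8,margin=0.25,step=1.0,verbose=True):
    """Refine rectangle (world mm centre, long-axis deg, L,W mm, plane z m) by edge search along the 4 sides' normals."""
    g=cv2.GaussianBlur(p["img"].astype(np.float32),(3,3),0) if gray is None else gray
    c0=np.array(c0,float); ang=float(ang)
    for it in range(4):
        a=np.radians(ang); ex=np.array([np.cos(a),np.sin(a)]); ey=np.array([-ex[1],ex[0]])
        off={}; 
        for name,n,t,hn,ht in (("+L",ex,ey,L/2,W/2),("-L",-ex,ey,L/2,W/2),("+W",ey,ex,W/2,L/2),("-W",-ey,ex,W/2,L/2)):
            ss=np.linspace(-(1-margin)*ht,(1-margin)*ht,25); dd=np.arange(-search,search+.01,.25)
            acc=[]
            for s_ in ss:
                X=c0+n*hn+t*s_+n*dd[:,None]
                uv=proj(p,np.c_[X/1000,np.full(len(X),z)]).astype(np.float32)
                prof=np.stack([cv2.remap(np.ascontiguousarray(g[...,k]),uv[:,0].reshape(-1,1),uv[:,1].reshape(-1,1),cv2.INTER_LINEAR).ravel() for k in range(3)],1)
                gr=np.linalg.norm(np.gradient(prof,axis=0),axis=1)
                j=gr.argmax(); w=gr[max(0,j-4):j+5]; d_=dd[max(0,j-4):j+5]
                acc.append((s_,(w*d_).sum()/w.sum(),gr[j]))
            acc=np.array(acc); med=np.median(acc[:,1]); k=abs(acc[:,1]-med)<1.2
            sl,ic=np.polyfit(acc[k,0],acc[k,1],1)
            off[name]=(ic,sl,k.sum())
        dx=(off["+L"][0]-off["-L"][0])/2; dy=(off["+W"][0]-off["-W"][0])/2
        # slopes on W sides: +W along ex: rotation=+slope ; -W: -slope
        rot=np.degrees((off["+W"][1]-off["-W"][1])/2)
        c0=c0+ex*dx+ey*dy; ang+=rot
    if verbose:
        print("fit c",c0.round(2),"ang",round(ang,2),"L",round(L+off["+L"][0]+off["-L"][0],1),"W",round(W+off["+W"][0]+off["-W"][0],1),{k:(round(v[0],2),int(v[2])) for k,v in off.items()})
    return c0,ang
E
python3 - <<'E'
from h import *
s,P,Rt=pose();print(s["time_s"],P,s["dq"].round(3))
p=arm.camera("wrist"); cv2.imwrite("pics/w2.png",p["img"][:,:,::-1])
edgefit(p,(474.3,407.2),111.2,90,28,.014)
q=arm.camera("top")
edgefit(q,(474.3,407.2),111.2,90,28,.014)
edgefit(q,(506.4,227.2),59.8,90,28,.014)
edgefit(q,(664.8,95.5),68,90,28,.014)
E
```

```text
4.2 [0.4742745  0.39419995 0.10066201] [-0.     0.001  0.001  0.001 -0.     0.001]
fit c [473.66 411.76] ang 111.22 L 90.4 W 28.8 {'+L': (np.float64(0.21), 25), '-L': (np.float64(0.2), 25), '+W': (np.float64(0.38), 25), '-W': (np.float64(0.37), 25)}
fit c [473.64 411.22] ang 110.05 L 90.3 W 27.7 {'+L': (np.float64(-0.31), 12), '-L': (np.float64(0.58), 13), '+W': (np.float64(0.03), 5), '-W': (np.float64(-0.36), 7)}
fit c [507.82 228.9 ] ang 59.82 L 94.1 W 27.6 {'+L': (np.float64(2.15), 8), '-L': (np.float64(1.94), 25), '+W': (np.float64(-0.19), 25), '-W': (np.float64(-0.19), 25)}
fit c [663.41  94.18] ang 68.09 L 93.4 W 30.2 {'+L': (np.float64(1.8), 25), '-L': (np.float64(1.59), 25), '+W': (np.float64(1.14), 25), '-W': (np.float64(1.1), 25)}
```

View pics/w2.png

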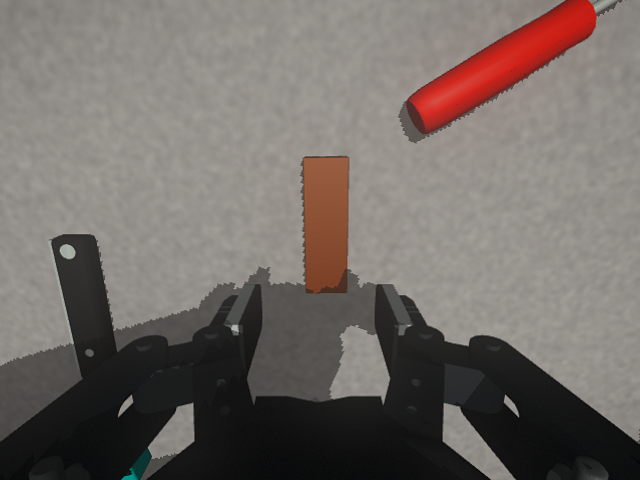

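```bash
python3 - <<'E'
from h import *
p=arm.camera("wrist")
s,P,Rt=pose(); M=Rt.as_matrix()
v,u=np.mgrid[230:345,170:470]; uv=np.c_[u.ravel(),v.ravel()]
z=p["z_map"][uv[:,1],uv[:,0]]
Q=(pts(p,uv)-P)@M*1000  # tool frame
k=(z>0)&(Q[:,1]<60)&(abs(Q[:,0])<60)
Q=Q[k]
for sgn in(-1,1):
    q=Q[np.sign(Q[:,0])==sgn]
    print(len(q),np.percentile(q[:,1],[50,90,95,98,100]).round(1)); b=q[q[:,1]>np.percentile(q[:,1],95)]; print(b.mean(0).round(1),np.percentile(b[:,0],[5,95]).round(1),np.percentile(b[:,2],[5,95]).round(1))
E
```

```text
2837 [-13.5   6.2   9.6  12.1  16.6]
[-25.5  11.9   3.5] [-29.8 -24.4] [-8.8 11.7]
2826 [-13.5   5.8   9.3  11.9  15.7]
[27.6 11.7  3.3] [26.6 32.3] [-8.1 11.7]
```

```bash
python3 - <<'E'
from h import *
plan([(473.7,411.8,70,21.2,3),(473.7,411.8,20.5,21.2,3)],.1)
E
```

```text
from [474.2 394.1 100.4] psi 20.66 tilt 0.02 w 0.598 t 4.35
[[[1.9000000000000001, 10.100000000000001, 5.6000000000000005, 0, -0.2, 0], [1.9000000000000001, 10.200000000000001, 5.5, 0, -0.2, 0], [2, 10.100000000000001, 5.6000000000000005, 0, -0.1, 0], [-0, 16.5, -0, 0, 0, 0], [-0, 16.5, -0, 0, 0, 0], [-0, 16.5, -0, 0, 0, 0], [0, 0, 0, 0, 0, 0], [0, 0, 0, 0, 0, 0]]]
ends [473.7 411.8  20.5] 21.16
```

>>> carry_out --motion '[[[1.9, 10.1, 5.6, 0, -0.2, 0], [1.9, 10.2, 5.5, 0, -0.2, 0], [2, 10.1, 5.6, 0, -0.1, 0], [0, 16.5, 0, 0, 0, 0], [0, 16.5, 0, 0, 0, 0], [0, 16.5, 0, 0, 0, 0], [0, 0, 0, 0, 0, 0], [0, 0, 0, 0, 0, 0]]]'

```text
time_s: 5.35
eef_pos: [0.4739, 0.4118, 0.0207]
eef_rot: [0.695, -0.695, -0.13, 0.13]
wrist_force: [-0.2, -0.1, 0.6]
gripper_width: 0.604
```

>>> carry_out --motion '[[[0, 0, 0, 0, 0, 0], [0, 0, 0, 0, 0, 0], [0, 0, 0, 0, 0, 0], [0, 0, 0, 0, 0, 0], [0, 0, 0, 0, 0, 0], [0, 0, 0, 0, 0, 0], [0, -10, 0, 0, 0, 0], [0, -20, 0, 0, 0, 0]]]' --jaw 0

```text
time_s: 6.35
eef_pos: [0.4734, 0.4115, 0.051]
eef_rot: [-0.695, 0.695, 0.129, -0.13]
wrist_force: [-0.1, 0.3, -1.8]
gripper_width: 0.307
```

```bash
python3 - <<'E'
from mat import *
p=arm.camera("wrist"); cv2.imwrite("pics/w3.png",p["img"][:,:,::-1])
t=np.array([569.35,-197.4,.0291]); c,s=np.cos(t[2]),np.sin(t[2]);Rm=np.array([[c,-s],[s,c]])
for n,m in dict(brown=(70,-30),green=(0,-30),white=(-70,-30),dress=(-70,56)).items(): print(n,(Rm@np.array(m)+t[:2]).round(1))
g=Rm@np.array([70,-30])+t[:2]
plan([(500,300,110,15,3),(g[0],g[1],110,1.67,12)])
E
```

```text
brown [ 640.2 -225.4]
green [ 570.2 -227.4]
white [ 500.3 -229.4]
dress [ 497.8 -143.5]
from [474.6 412.4  54.5] psi 21.17 tilt 0.19 w 0.308 t 6.4
[[[-5.5, -18.5, -38, 0, 2.1, 0], [-4.5, -18.5, -38, 0, 2, 0], [-2.5, -18.5, -38.5, 0, 2.1, 0], [-0, 0, -45.5, 0, 1.1, 0], [1, 0, -45, 0, 1.1, 0], [1.5, 0, -45.5, 0, 1.1, 0], [2.5, 0, -45, 0, 1.1, 0], [3.5, 0, -45.5, 0, 1.1, 0]]]
[[[4.5, 0, -45, 0, 1.1, 0], [5, 0, -45, 0, 1.2, 0], [6, 0, -45, 0, 1.1, 0], [7, 0, -44.5, 0, 1.1, 0], [8, 0, -44.5, 0, 1.1, 0], [8.5, 0, -44.5, 0, 1.1, 0], [9.5, 0, -44.5, 0, 1.1, 0], [0, 0, 0, 0, 0, 0]]]
ends [ 640.1 -225.3  110. ] 1.67
```

View pics/w3.png

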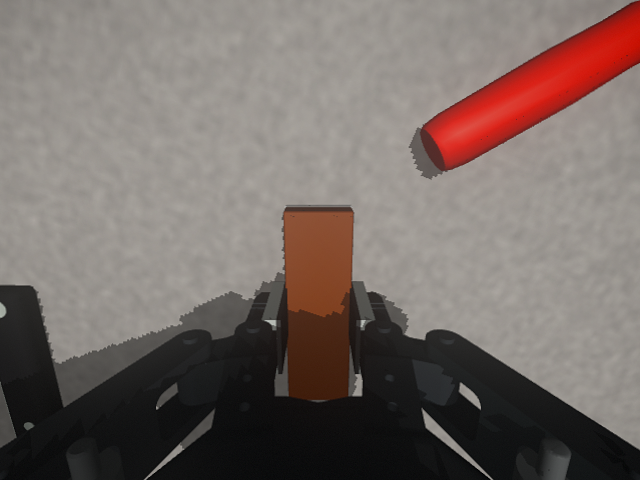

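>>> carry_out --motion '[[[-5.5, -18, -38, 0, 2.1, 0], [-4.5, -18, -38, 0, 2, 0], [-2.5, -18, -38.5, 0, 2.1, 0], [0, 0, -45.5, 0, 1.1, 0], [1, 0, -45, 0, 1.1, 0], [1.5, 0, -45.5, 0, 1.1, 0], [2.5, 0, -45, 0, 1.1, 0], [3.5, 0, -45.5, 0, 1.1, 0]]]'

```text
time_s: 7.4
eef_pos: [0.5581, 0.0789, 0.1054]
eef_rot: [0.705, -0.705, -0.059, 0.058]
wrist_force: [0.7, 0.1, -1.2]
gripper_width: 0.308
```

>>> carry_out --motion '[[[4.5, 0, -45, 0, 1.1, 0], [5, 0, -45, 0, 1.2, 0], [6, 0, -45, 0, 1.1, 0], [7, 0, -44.5, 0, 1.1, 0], [8, 0, -44.5, 0, 1.1, 0], [8.5, 0, -44.5, 0, 1.1, 0], [9.5, 0, -44.5, 0, 1.1, 0], [0, 0, 0, 0, 0, 0]]]'

```text
time_s: 8.4
eef_pos: [0.6394, -0.2291, 0.1048]
eef_rot: [-0.707, 0.707, 0.009, -0.009]
wrist_force: [0.0, -0.1, -1.5]
gripper_width: 0.306
```

```bash
python3 - <<'E'
from mat import *
s,P,Rt=pose();print(P,s["dq"].round(3))
p=arm.camera("wrist"); cv2.imwrite("pics/w4.png",p["img"][:,:,::-1])
p=arm.camera("wrist")
s,P,Rt=pose();print(P,s["dq"].round(3))
t=np.array([569.35,-197.4,.0291])
draw(p,t,"pics/w4b.png",0,0,640,480,1.25)
E
```

```text
[ 0.63936162 -0.22908752  0.10478802] [ 0.047 -0.026  0.047  0.014  0.002  0.016]
[ 0.63904323 -0.226253    0.10472441] [ 0.021 -0.012  0.016  0.002 -0.004  0.001]
```

View pics/w4b.png

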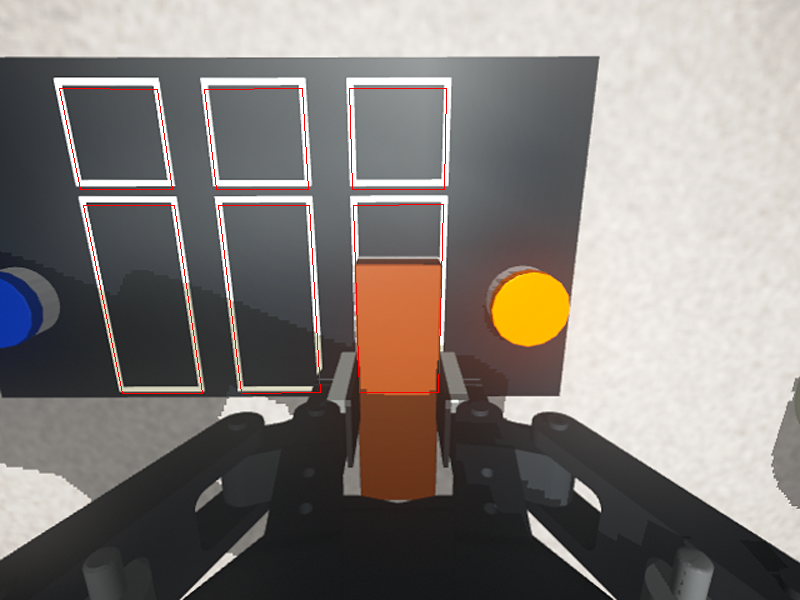

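```bash
sed -i 's/def fitmat(p,x0,ins=1.5):/def fitmat(p,x0,ins=1.5,th=90,vmax=480):/; s/&(g>90)/\&(g>th)\&(v.ravel()<vmax)/; s/def fit2(p,t,ins=1.5):/def fit2(p,t,ins=1.5,th=90,vmax=480):/; s/np.asarray(t,float),ins)/np.asarray(t,float),ins,th,vmax)/' mat.py
python3 - <<'E'
from mat import *
p=arm.camera("wrist")
s,P,Rt=pose();print(P,s["dq"].round(3),s["time_s"])
for th in(120,160):
    t,n,m=fit2(p,[569.3,-193.4,.0291],th=th,vmax=318);print(t,np.degrees(t[2]),n,m)
draw(p,t,"pics/w5b.png",0,0,640,480,1.25)
# held stone in wrist: top face z
z=P[2]*1000-20.5+14+.0
M=Rt.as_matrix(); print("psi",np.degrees(np.arctan2(M[1,0],M[0,0])),"tilt",M[:,1])
c,s_=np.cos(t[2]),np.sin(t[2]);Rm=np.array([[c,-s_],[s_,c]])
g=Rm@np.array([70,-30])+t[:2]; print("brown goal",g)
# far end edge of stone
a=np.arctan2(M[1,0],M[0,0])+np.pi/2; ex=np.array([np.cos(a),np.sin(a)])
hsv=cv2.cvtColor(p["img"],cv2.COLOR_RGB2HSV)
m=(hsv[...,1]>120)&(hsv[...,0]<25); m[:,380:]=0;m[:,:270]=0;m[300:]=0
v,u=np.nonzero(m); X=onplane(p,np.c_[u,v],z/1000)[:,:2]*1000-P[:2]*1000
al=X@ex; ac=X@np.array([ex[1],-ex[0]])
rowmax=al.max()
print("end along",np.percentile(al,[99,100]),"across at far",np.percentile(ac[(al>5)],[0.5,99.5]))
E
```

```text
[ 0.63903041 -0.22561915  0.104757  ] [ 0.013 -0.006  0.009 -0.001 -0.003 -0.001] 8.55
[ 5.69387733e+02 -1.94386922e+02  2.90691505e-02] 1.6655396361083172 16606 0.9780426775792272
[ 5.69396784e+02 -1.94262846e+02  3.05214744e-02] 1.748751667475795 10648 0.7741135401472592
psi 1.668286128069987 tilt [ 2.30842594e-04  1.98511549e-04 -9.99999954e-01]
brown goal [ 640.27968384 -222.1127024 ]
end along [45.48054699 45.50129203] across at far [-12.70353487  14.24283587]
```

View pics/w5b.png

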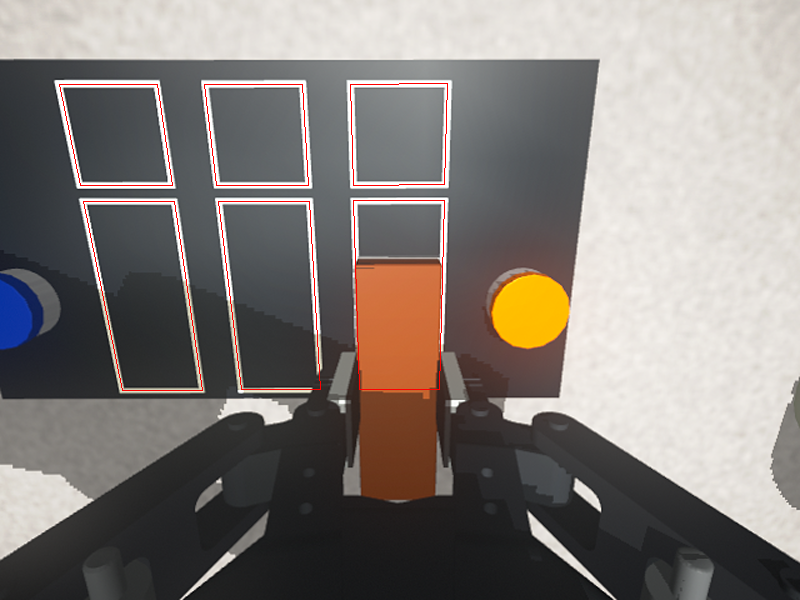

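```bash
python3 - <<'E'
from h import *
plan([(639.5,-222.4,60,1.7,3),(639.5,-222.4,30,1.7,2),(639.5,-222.4,24,1.7,2)],.1)
E
```

```text
from [ 639.  -225.6  104.8] psi 1.67 tilt 0.02 w 0.308 t 8.55
[[[0.2, 14.9, 1.1, 0, 0, 0], [0.2, 14.9, 1, 0, 0, 0], [0.2, 15, 1.1, 0, 0, 0], [-0, 15, 0, 0, 0, 0], [-0, 15, 0, 0, 0, 0], [-0, 3, 0, 0, 0, 0], [-0, 3, 0, 0, 0, 0], [0, 0, 0, 0, 0, 0]]]
ends [ 639.5 -222.4   24. ] 1.67
```

>>> carry_out --motion '[[[0.2, 14.9, 1.1, 0, 0, 0], [0.2, 14.9, 1, 0, 0, 0], [0.2, 15, 1.1, 0, 0, 0], [0, 15, 0, 0, 0, 0], [0, 15, 0, 0, 0, 0], [0, 3, 0, 0, 0, 0], [0, 2, 0, 0, 0, 0], [0, 0, 0, 0, 0, 0]]]'

```text
time_s: 9.55
eef_pos: [0.6398, -0.2229, 0.025]
eef_rot: [-0.707, 0.707, 0.01, -0.01]
wrist_force: [-0.5, -0.3, -0.9]
gripper_width: 0.304
```

```bash
python3 - <<'E'
from mat import *
plan([(639.5,-222.4,23.8,1.7,2)],.1)
p=arm.camera("wrist"); 
draw(p,[569.4,-194.1,.0297],"pics/w6.png",0,0,640,480,1.25)
E
```

```text
from [ 639.8 -222.9   25. ] psi 1.65 tilt 0.04 w 0.304 t 9.55
[[[-0.2, 0.6000000000000001, 0.30000000000000004, 0, 0, 0], [-0.1, 0.6000000000000001, 0.2, 0, 0, 0], [0, 0, 0, 0, 0, 0], [0, 0, 0, 0, 0, 0], [0, 0, 0, 0, 0, 0], [0, 0, 0, 0, 0, 0], [0, 0, 0, 0, 0, 0], [0, 0, 0, 0, 0, 0]]]
ends [ 639.5 -222.4   23.8] 1.65
```

View pics/w6.png

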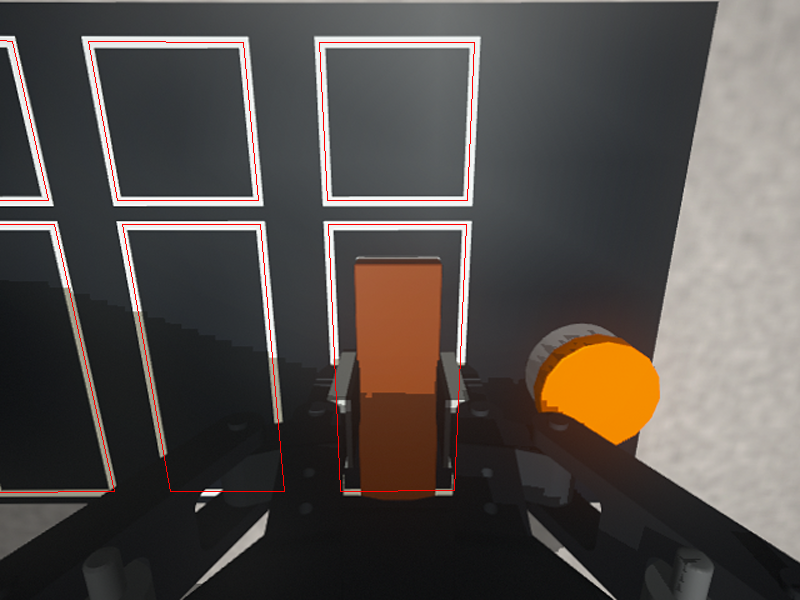

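>>> carry_out --motion '[[[-0.2, 0.6, 0.3, 0, 0, 0], [-0.1, 0.6, 0.2, 0, 0, 0], [0, 0.2, 0, 0, 0, 0], [0, 0, 0, 0, 0, 0], [0, 0, 0, 0, 0, 0], [0, 0, 0, 0, 0, 0], [0, 0, 0, 0, 0, 0], [0, 0, 0, 0, 0, 0]]]'

```text
time_s: 10.6
eef_pos: [0.6396, -0.2226, 0.0243]
eef_rot: [-0.707, 0.707, 0.011, -0.01]
wrist_force: [-3.5, 0.0, 9.5]
gripper_width: 0.306
```

>>> carry_out --motion '[[[0, 0, 0, 0, 0, 0], [0, 0, 0, 0, 0, 0], [0, 0, 0, 0, 0, 0], [0, 0, 0, 0, 0, 0], [0, -15, 0, 0, 0, 0], [0, -20, 0, 0, 0, 0], [0, -20, 0, 0, 0, 0], [0, -20, 0, 0, 0, 0]]]' --jaw 0.5

```text
time_s: 11.6
eef_pos: [0.6395, -0.2224, 0.1002]
eef_rot: [-0.707, 0.707, 0.011, -0.01]
wrist_force: [-0.1, -0.3, 0.4]
gripper_width: 0.5
```

```bash
python3 - <<'E'
from mat import *
for _ in range(3): p=arm.camera("wrist")
s,P,Rt=pose();print(P,s["dq"].round(3),s["time_s"])
for th in(120,160):
    t,n,m=fit2(p,[569.3,-193.4,.0291],th=th,vmax=300);print(t,np.degrees(t[2]),n,m)
draw(p,t,"pics/w7.png",0,0,640,480,1.25)
c,s_=np.cos(t[2]),np.sin(t[2]);Rm=np.array([[c,-s_],[s_,c]])
g=Rm@np.array([70,-30])+t[:2]; print("brown goal",g)
edgefit(p,g,91.7,90,28,.017)
plan([(573,-10,105,-15,5),(507,227+0,105,-30.2,6)])
E
```

```text
[ 0.63981185 -0.22254027  0.09979088] [-0.001  0.027  0.031  0.    -0.017 -0.001] 11.75
[ 5.69418718e+02 -1.94282031e+02  2.89538997e-02] 1.6589362527971208 18455 1.0970087674096616
[ 5.69371439e+02 -1.94270243e+02  2.95743118e-02] 1.6944832482080685 10552 0.7428296661764183
brown goal [ 640.22792886 -222.18722465]
fit c [ 640.38 -224.05] ang 91.55 L 93.2 W 39.5 {'+L': (np.float64(1.59), 25), '-L': (np.float64(1.6), 25), '+W': (np.float64(5.72), 24), '-W': (np.float64(5.76), 19)}
from [ 639.8 -222.5   99.8] psi 1.66 tilt 0.13 w 0.502 t 11.75
[[[-12, -1, 43, 0, 3.3, 0], [-14.5, -1, 42, 0, 3.4, 0], [-17, -1, 41, 0, 3.3, 0], [-19.5, -1, 40, 0, 3.3, 0], [-22, -1, 39, 0, 3.4, 0], [-21, -0, 35.5, 0, 2.5, 0], [-22, -0, 34, 0, 2.6, 0], [-24, -0, 33.5, 0, 2.5, 0]]]
[[[-25.5, -0, 32.5, 0, 2.5, 0], [-26.5, -0, 31, 0, 2.5, 0], [-28, -0, 30, 0, 2.6, 0], [0, 0, 0, 0, 0, 0], [0, 0, 0, 0, 0, 0], [0, 0, 0, 0, 0, 0], [0, 0, 0, 0, 0, 0], [0, 0, 0, 0, 0, 0]]]
ends [507.2 227.1 104.8] -30.24
```

View pics/w7.png

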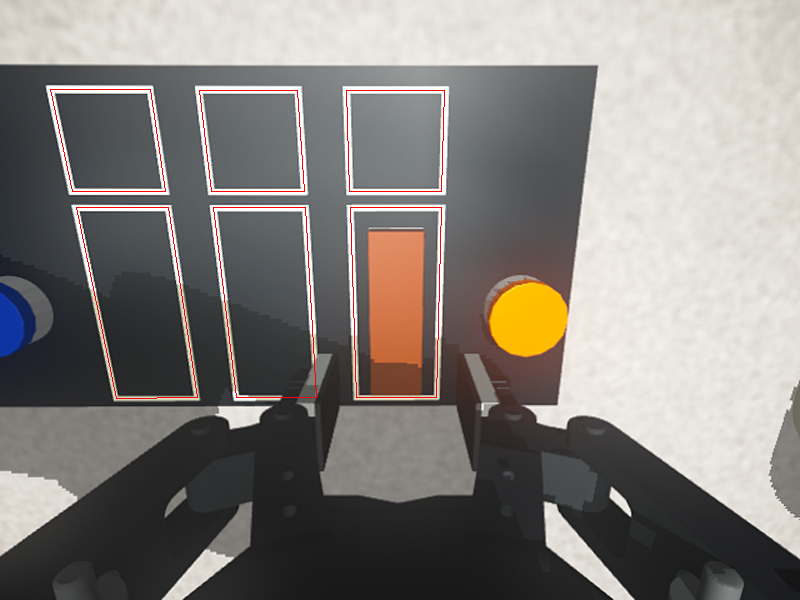

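```bash
python3 - <<'E'
from mat import *
for _ in range(2): p=arm.camera("wrist")
q=arm.camera("top")
g=np.array([640.23,-222.19])
edgefit(p,g,91.7,90,28,.017,search=3.5)
t,n,m=fit2(q,[569.3,-197.4,.0291])
c,s_=np.cos(t[2]),np.sin(t[2]);Rm=np.array([[c,-s_],[s_,c]])
g=Rm@np.array([70,-30])+t[:2]; print("top goal",g,t)
edgefit(q,g,91.7,90,28,.017,search=5)
o=q["img"][150:280,380:520]; cv2.imwrite("pics/t8.png",cv2.resize(o,None,fx=5,fy=4.6)[:600,:,::-1])
E
```

```text
fit c [ 640.37 -224.21] ang 91.59 L 92.5 W 27.6 {'+L': (np.float64(1.29), 25), '-L': (np.float64(1.23), 25), '+W': (np.float64(-0.2), 25), '-W': (np.float64(-0.2), 25)}
top goal [ 638.62994413 -216.2500989 ] [ 5.68152636e+02 -1.87389243e+02  1.62178429e-02]
fit c [ 642.71 -216.94] ang 93.71 L 93.7 W 31.2 {'+L': (np.float64(1.78), 25), '-L': (np.float64(1.89), 12), '+W': (np.float64(1.69), 9), '-W': (np.float64(1.55), 17)}
```

View pics/t8.png

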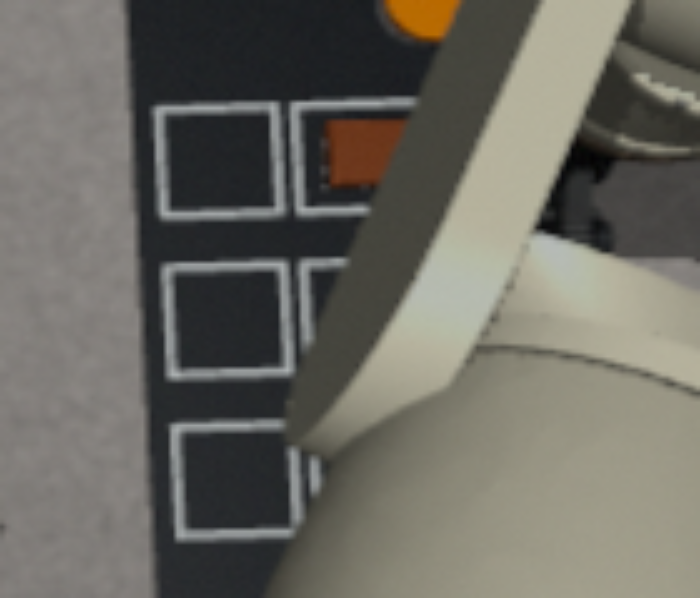

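>>> carry_out --motion '[[[-12, -1, 43, 0, 3.3, 0], [-14.5, -1, 42, 0, 3.4, 0], [-17, -1, 41, 0, 3.3, 0], [-19.5, -1, 40, 0, 3.3, 0], [-22, -1, 39, 0, 3.4, 0], [-21, 0, 35.5, 0, 2.5, 0], [-22, 0, 34, 0, 2.6, 0], [-24, 0, 33.5, 0, 2.5, 0]]]' --jaw 0.6

```text
time_s: 12.9
eef_pos: [0.5386, 0.1098, 0.1024]
eef_rot: [-0.693, 0.693, -0.14, 0.139]
wrist_force: [-0.3, 0.3, 0.0]
gripper_width: 0.601
```

>>> carry_out --motion '[[[-25.5, 0, 33.5, 0, 2.5, 0], [-26.5, 0, 32, 0, 2.5, 0], [-30, 0, 32, 0, 2.6, 0], [0, 0, 0, 0, 0, 0], [0, 0, 0, 0, 0, 0], [0, 0, 0, 0, 0, 0], [0, 0, 0, 0, 0, 0], [0, 0, 0, 0, 0, 0]]]'

```text
time_s: 13.9
eef_pos: [0.5069, 0.2314, 0.1032]
eef_rot: [0.683, -0.683, 0.185, -0.185]
wrist_force: [-0.6, 0.1, -0.0]
gripper_width: 0.602
```

```bash
python3 - <<'E'
from mat import *
p=arm.camera("wrist"); cv2.imwrite("pics/w9.png",p["img"][:,:,::-1])
s,P,Rt=pose();print(P,s["dq"].round(3))
c,a=edgefit(p,(507,231),59.8,90,28,.014,search=6)
c,a=edgefit(p,c,a,90,28,.014,search=3)
plan([(c[0],c[1],70,a-90,3),(c[0],c[1],20.5,a-90,3)],.1)
q=arm.camera("top")
t,n,m=fit2(q,[569.3,-197.4,.0291])
cs,s_=np.cos(t[2]),np.sin(t[2]);Rm=np.array([[cs,-s_],[s_,cs]])
g=Rm@np.array([70,-30])+t[:2]; print("top goal",g,t)
edgefit(q,g,91.7,90,28,.017,search=5)
draw(q,t,"pics/t10.png",380,150,520,300,4)
E
```

```text
[0.50684024 0.23145416 0.10315954] [ 0.004 -0.     0.001  0.001  0.     0.001]
fit c [506.58 230.18] ang 59.82 L 89.6 W 27.5 {'+L': (np.float64(-0.19), 25), '-L': (np.float64(-0.19), 25), '+W': (np.float64(-0.23), 23), '-W': (np.float64(-0.25), 25)}
fit c [506.6  230.17] ang 59.82 L 89.6 W 27.5 {'+L': (np.float64(-0.19), 25), '-L': (np.float64(-0.19), 25), '+W': (np.float64(-0.26), 25), '-W': (np.float64(-0.25), 25)}
from [506.8 231.5 103.2] psi -30.27 tilt 0.0 w 0.597 t 13.95
[[[0.1, 11.100000000000001, -0.4, 0, 0, 0], [0.2, 11, -0.4, 0, -0.1, 0], [0.1, 11.100000000000001, -0.4, 0, 0, 0], [0, 16.5, -0, 0, 0, 0], [0, 16.5, -0, 0, 0, 0], [0, 16.5, -0, 0, 0, 0], [0, 0, 0, 0, 0, 0], [0, 0, 0, 0, 0, 0]]]
ends [506.6 230.2  20.5] -30.17
top goal [ 640.19156668 -225.35726907] [ 5.69348541e+02 -1.97406138e+02  2.90923112e-02]
fit c [ 642.39 -226.94] ang 91.6 L 91.5 W 31.9 {'+L': (np.float64(0.78), 24), '-L': (np.float64(0.71), 25), '+W': (np.float64(1.88), 20), '-W': (np.float64(2.07), 25)}
```

View pics/w9.png

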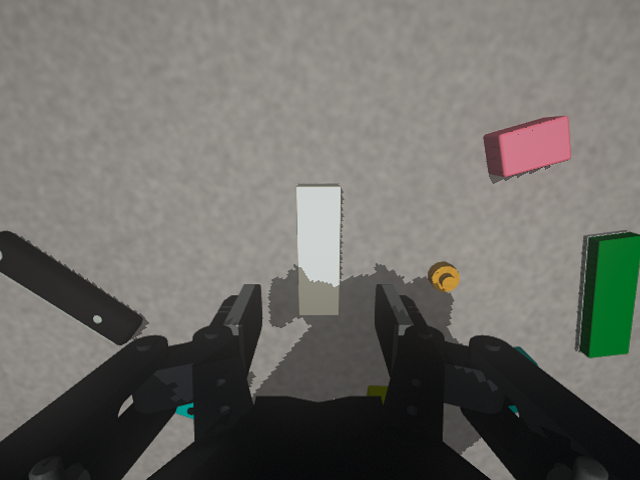

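View pics/t10.png

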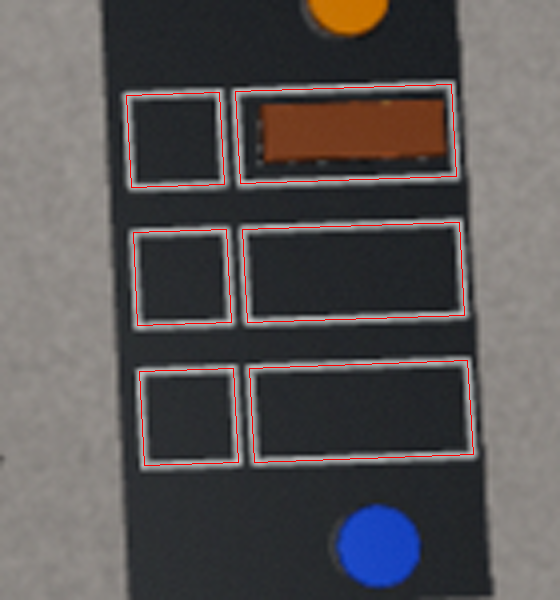

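>>> carry_out --motion '[[[0.1, 11.1, -0.4, 0, 0, 0], [0.2, 11, -0.4, 0, -0.1, 0], [0.1, 11.1, -0.4, 0, 0, 0], [0, 16.5, 0, 0, 0, 0], [0, 16.5, 0, 0, 0, 0], [0, 16.5, 0, 0, 0, 0], [0, 0, 0, 0, 0, 0], [0, 0, 0, 0, 0, 0]]]'

```text
time_s: 15.0
eef_pos: [0.5067, 0.2307, 0.0208]
eef_rot: [0.683, -0.683, 0.184, -0.184]
wrist_force: [0.4, -0.1, 0.8]
gripper_width: 0.602
```

```bash
python3 - <<'E'
from mat import *
s,P,Rt=pose();print(P,s["dq"].round(3))
q=arm.camera("top")
hsv=cv2.cvtColor(q["img"],cv2.COLOR_RGB2HSV)
# soft coverage mask by red-blue difference
rb=q["img"][...,0].astype(float)-q["img"][...,2]
w=np.clip(rb/ np.percentile(rb[175:190,450:485],50),0,1); 
m=np.zeros_like(w); m[168:196,436:500]=w[168:196,436:500]; m[m<.15]=0
v,u=np.nonzero(m); X=onplane(q,np.c_[u,v],.017)[:,:2]*1000; ww=m[v,u]
c=(X*ww[:,None]).sum(0)/ww.sum(); print("brown centroid top plane",c,"area",ww.sum(), ww.sum()*(1.155/583*1000)**2, 90*28)
print(rect(X[ww>.5]))
E
```

```text
[0.50668085 0.23069417 0.02076391] [ 0.    -0.009 -0.007 -0.001  0.001  0.   ]
brown centroid top plane [ 639.64609635 -225.52719422] area 630.046511627907 2472.8596620497246 2520
(array([ 639602.3125 , -225313.71875]), np.float32(91.60932), np.float32(90072.59), np.float32(28883.268))
```

>>> carry_out --motion '[[[0, 0, 0, 0, 0, 0], [0, 0, 0, 0, 0, 0], [0, 0, 0, 0, 0, 0], [0, 0, 0, 0, 0, 0], [0, 0, 0, 0, 0, 0], [0, 0, 0, 0, 0, 0], [0, -10, 0, 0, 0, 0], [0, -20, 0, 0, 0, 0]]]' --jaw 0

```text
time_s: 16.05
eef_pos: [0.5061, 0.2305, 0.0508]
eef_rot: [-0.683, 0.683, -0.184, 0.184]
wrist_force: [0.4, 0.3, -0.8]
gripper_width: 0.306
```

```bash
python3 - <<'E'
from mat import *
p=arm.camera("wrist"); cv2.imwrite("pics/w11.png",p["img"][:,:,::-1])
plan([(505,130,105,-20,3),(499.6,-226,105,1.7,11)])
E
```

```text
from [507.4 230.9  53.9] psi -30.13 tilt 0.17 w 0.31 t 16.1
[[[16, -17, -29.5, 0, -3.4, 0], [14.5, -17, -30.5, 0, -3.4, 0], [12.5, -17, -31, 0, -3.3, 0], [10.5, -0, -30.5, 0, -2, 0], [9.5, -0, -31, 0, -2, 0], [8.5, -0, -31.5, 0, -1.9, 0], [7.5, -0, -31.5, 0, -2, 0], [6.5, -0, -31.5, 0, -2, 0]]]
[[[5, -0, -32, 0, -2, 0], [4.5, -0, -32, 0, -1.9, 0], [3, -0, -32.5, 0, -2, 0], [2, -0, -32, 0, -2, 0], [0.5, -0, -32.5, 0, -2, 0], [-0.5, -0, -32.5, 0, -1.9, 0], [0, 0, 0, 0, 0, 0], [0, 0, 0, 0, 0, 0]]]
ends [ 499.4 -226.   104.9] 1.67
```

View pics/w11.png

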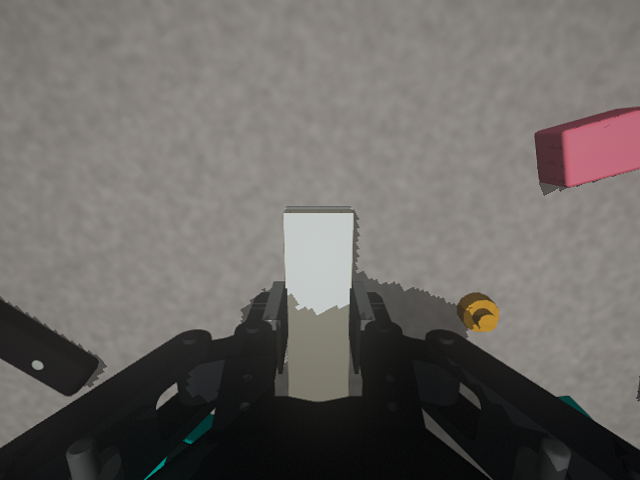

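>>> carry_out --motion '[[[16, -17, -29.5, 0, -3.4, 0], [14.5, -17, -30.5, 0, -3.4, 0], [12.5, -17, -31, 0, -3.3, 0], [10.5, 0, -30.5, 0, -2, 0], [9.5, 0, -31, 0, -2, 0], [8.5, 0, -31.5, 0, -1.9, 0], [7.5, 0, -31.5, 0, -2, 0], [6.5, 0, -31.5, 0, -2, 0]]]'

```text
time_s: 17.1
eef_pos: [0.5015, -0.0331, 0.1019]
eef_rot: [-0.704, 0.704, -0.062, 0.062]
wrist_force: [0.5, -0.3, -1.4]
gripper_width: 0.31
```

>>> carry_out --motion '[[[5, 0, -32, 0, -2, 0], [4.5, 0, -32, 0, -1.9, 0], [3, 0, -32.5, 0, -2, 0], [2, 0, -32, 0, -2, 0], [0.5, 0, -32.5, 0, -2, 0], [-0.5, 0, -32.5, 0, -1.9, 0], [0, 0, 0, 0, 0, 0], [0, 0, 0, 0, 0, 0]]]'

```text
time_s: 18.1
eef_pos: [0.4983, -0.2261, 0.1015]
eef_rot: [0.707, -0.707, -0.01, 0.01]
wrist_force: [-0.2, 0.2, -1.1]
gripper_width: 0.309
```

```bash
cat >> mat.py <<'E'
def heldview(p,goal,zoff,cond,urange=(262,390),vmax=300,fn=None,half=45):
    s,P,Rt=pose(); M=Rt.as_matrix()
    for th in(120,160):
        t,n,m=fit2(p,[569.4,-194.2,.0295],th=th,vmax=300); print("mat",t.round(2)[:2],round(np.degrees(t[2]),2),n,round(m,2))
    if fn: draw(p,t,fn,0,0,640,480,1.25)
    c,s_=np.cos(t[2]),np.sin(t[2]);Rm=np.array([[c,-s_],[s_,c]])
    g=Rm@np.array(goal)+t[:2]
    a=np.arctan2(M[1,0],M[0,0])+np.pi/2; ex=np.array([np.cos(a),np.sin(a)]); ax=np.array([ex[1],-ex[0]])
    m=cond.copy(); m[:,urange[1]:]=0;m[:,:urange[0]]=0;m[vmax:]=0
    n_,lab,st,_=cv2.connectedComponentsWithStats(m.astype(np.uint8)); m=lab==1+st[1:,4].argmax()
    v,u=np.nonzero(m); X=(onplane(p,np.c_[u,v],P[2]+zoff)[:,:2]-P[:2])*1000
    al=X@ex; ac=X@ax
    print("end along",np.percentile(al,[99,100]).round(2),"across",np.percentile(ac[al>5],[1,99]).round(2))
    print("psi",np.degrees(a)-90,"goal wrist",g.round(2),"P",(P*1000).round(1),"dq",np.abs(s["dq"]).max().round(3))
    return t,g
E
python3 - <<'E'
from mat import *
for _ in range(2): p=arm.camera("wrist")
i=p["img"].astype(int)
heldview(p,(-70,-30),-.0065,(i.min(2)>140),fn="pics/w12.png")
plan([(499.4,-226,104,1.7,1)],.1)
E
```

```text
mat [ 569.9  -194.16] 1.71 15934 0.95
mat [ 569.9  -194.15] 1.71 14733 0.96
end along [62.07 62.08] across [-13.09  16.07]
psi 1.6850816125882915 goal wrist [ 500.82 -226.22] P [ 498.4 -225.7  101.5] dq 0.004
from [ 498.4 -225.7  101.5] psi 1.69 tilt 0.01 w 0.308 t 18.2
[[[1, -2.5, -0.4, 0, 0, 0], [0, 0, 0, 0, 0, 0], [0, 0, 0, 0, 0, 0], [0, 0, 0, 0, 0, 0], [0, 0, 0, 0, 0, 0], [0, 0, 0, 0, 0, 0], [0, 0, 0, 0, 0, 0], [0, 0, 0, 0, 0, 0]]]
ends [ 499.4 -226.   104. ] 1.69
```

View pics/w12.png

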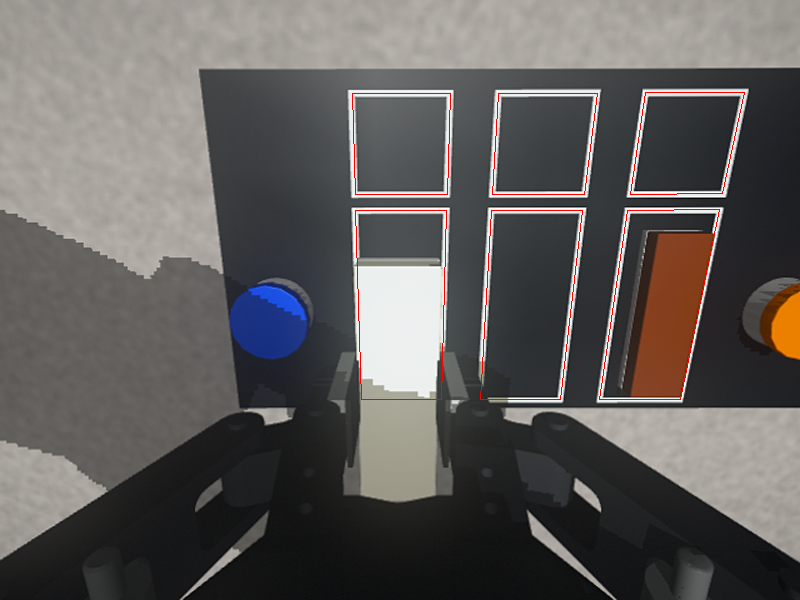

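```bash
python3 - <<'E'
from mat import *
plan([(499.9,-226.5,60,1.7,3),(499.9,-226.5,30,1.7,2),(499.9,-226.5,23.8,1.7,2)],.1)
E
```

```text
from [ 498.4 -225.7  101.5] psi 1.69 tilt 0.01 w 0.308 t 18.2
[[[0.5, 13.8, -0.30000000000000004, 0, 0, 0], [0.5, 13.9, -0.30000000000000004, 0, 0, 0], [0.4, 13.8, -0.30000000000000004, 0, 0, 0], [0, 15, 0, 0, 0, 0], [0, 15, 0, 0, 0, 0], [0, 3.1, 0, 0, 0, 0], [0, 3.1, 0, 0, 0, 0], [0, 0, 0, 0, 0, 0]]]
ends [ 499.9 -226.5   23.8] 1.69
```

>>> carry_out --motion '[[[0.5, 13.8, -0.3, 0, 0, 0], [0.5, 13.9, -0.3, 0, 0, 0], [0.4, 13.8, -0.3, 0, 0, 0], [0, 15, 0, 0, 0, 0], [0, 15, 0, 0, 0, 0], [0, 3, 0, 0, 0, 0], [0, 2.2, 0, 0, 0, 0], [0, 0, 0, 0, 0, 0]]]'

```text
time_s: 19.2
eef_pos: [0.5, -0.2273, 0.025]
eef_rot: [-0.707, 0.707, 0.01, -0.01]
wrist_force: [0.9, -0.3, -0.8]
gripper_width: 0.304
```

```bash
python3 - <<'E'
from mat import *
plan([(499.9,-226.5,23.6,1.7,2)],.1)
E
```

```text
from [ 500.  -227.3   25. ] psi 1.66 tilt 0.02 w 0.304 t 19.2
[[[-0, 0.7000000000000001, 0.4, 0, 0, 0], [-0, 0.7000000000000001, 0.4, 0, 0, 0], [0, 0, 0, 0, 0, 0], [0, 0, 0, 0, 0, 0], [0, 0, 0, 0, 0, 0], [0, 0, 0, 0, 0, 0], [0, 0, 0, 0, 0, 0], [0, 0, 0, 0, 0, 0]]]
ends [ 499.9 -226.5   23.6] 1.66
```

>>> carry_out --motion '[[[0, 0.7, 0.4, 0, 0, 0], [0, 0.7, 0.4, 0, 0, 0], [0, 0.2, 0, 0, 0, 0], [0, 0, 0, 0, 0, 0], [0, 0, 0, 0, 0, 0], [0, 0, 0, 0, 0, 0], [0, 0, 0, 0, 0, 0], [0, 0, 0, 0, 0, 0]]]'

```text
time_s: 20.2
eef_pos: [0.5, -0.2268, 0.0243]
eef_rot: [-0.707, 0.707, 0.011, -0.01]
wrist_force: [-4.8, 0.7, 12.3]
gripper_width: 0.31
```

>>> carry_out --motion '[[[0, 0, 0, 0, 0, 0], [0, 0, 0, 0, 0, 0], [0, 0, 0, 0, 0, 0], [0, 0, 0, 0, 0, 0], [0, -15, 0, 0, 0, 0], [0, -20, 0, 0, 0, 0], [0, -20, 0, 0, 0, 0], [0, -20, 0, 0, 0, 0]]]' --jaw 0.5

```text
time_s: 21.2
eef_pos: [0.4999, -0.2265, 0.0999]
eef_rot: [-0.707, 0.707, 0.011, -0.01]
wrist_force: [0.4, -0.3, -0.7]
gripper_width: 0.498
```

```bash
python3 - <<'E'
from mat import *
for _ in range(2): p=arm.camera("wrist")
cv2.imwrite("pics/w13.png",p["img"][:,:,::-1])
plan([(665,98.5,105,-22,11)])
E
```

```text
from [ 500.8 -227.   101.1] psi 1.66 tilt 0.23 w 0.5 t 21.3
[[[16, -0.5, 29, 0, 2.2, 0], [14.5, -0, 30, 0, 2.1, 0], [13.5, -0.5, 30, 0, 2.2, 0], [12.5, -0.5, 31, 0, 2.1, 0], [11, -0.5, 31, 0, 2.2, 0], [10, -0, 31.5, 0, 2.1, 0], [9, -0.5, 32, 0, 2.2, 0], [7.5, -0.5, 32.5, 0, 2.1, 0]]]
[[[6.5, -0, 32.5, 0, 2.2, 0], [5.5, -0.5, 32.5, 0, 2.1, 0], [4, -0.5, 33, 0, 2.2, 0], [0, 0, 0, 0, 0, 0], [0, 0, 0, 0, 0, 0], [0, 0, 0, 0, 0, 0], [0, 0, 0, 0, 0, 0], [0, 0, 0, 0, 0, 0]]]
ends [665.1  98.5 105.1] -22.04
```

View pics/w13.png

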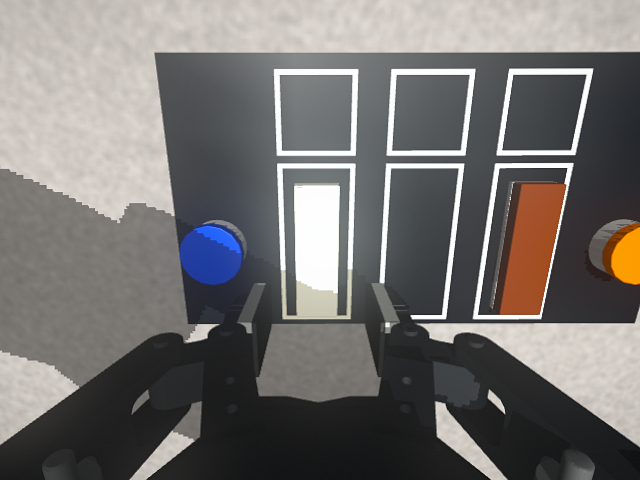

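White and brown lie inside their outlines. On to the green stone.

>>> carry_out --motion '[[[16, 0, 29, 0, 2.2, 0], [14.5, 0, 30, 0, 2.1, 0], [13.5, 0, 30, 0, 2.2, 0], [12.5, 0, 31, 0, 2.1, 0], [11, 0, 31, 0, 2.2, 0], [10, 0, 31.5, 0, 2.1, 0], [9, 0, 32, 0, 2.2, 0], [7.5, 0, 32.5, 0, 2.1, 0]]]' --jaw 0.6

```text
time_s: 22.3
eef_pos: [0.6194, 0.0116, 0.0979]
eef_rot: [0.701, -0.701, 0.096, -0.096]
wrist_force: [0.4, -1.3, 0.5]
gripper_width: 0.596
```

>>> carry_out --motion '[[[6.5, 0, 32.5, 0, 2.2, 0], [5.5, 0, 32.5, 0, 2.1, 0], [4, 0, 33, 0, 2.2, 0], [0, 0, 0, 0, 0, 0], [0, 0, 0, 0, 0, 0], [0, 0, 0, 0, 0, 0], [0, 0, 0, 0, 0, 0], [0, 0, 0, 0, 0, 0]]]'

```text
time_s: 23.3
eef_pos: [0.6642, 0.0987, 0.0983]
eef_rot: [0.694, -0.694, 0.135, -0.135]
wrist_force: [-0.2, 0.5, -0.0]
gripper_width: 0.606
```

```bash
python3 - <<'E'
from mat import *
p=arm.camera("wrist"); cv2.imwrite("pics/w14.png",p["img"][:,:,::-1])
s,P,Rt=pose();print(P,s["dq"].round(3))
c,a=edgefit(p,(665,98.5),68,90,28,.014,search=6)
c,a=edgefit(p,c,a,90,28,.014,search=3)
plan([(c[0],c[1],70,a-90,3),(c[0],c[1],20.5,a-90,3)],.1)
q=arm.camera("top")
t=np.array([569.35,-197.4,.0291])
cs,s_=np.cos(t[2]),np.sin(t[2]);Rm=np.array([[cs,-s_],[s_,cs]])
print("goals",Rm@np.array([70,-30])+t[:2],Rm@np.array([-70,-30])+t[:2])
i=q["img"].astype(float)
for n,w,(v0,v1,u0,u1) in (("brown",i[...,0]-i[...,2],(168,196,436,500)),("white",i.min(2),(242,264,446,495))):
    m=np.zeros((480,640)); sub=w[v0:v1,u0:u1]; m[v0:v1,u0:u1]=np.clip(sub/np.percentile(sub,85),0,1); m[m<.5]=0
    if n=="white":
        n_,lab,st,_=cv2.connectedComponentsWithStats((m>0).astype(np.uint8)); print(st[1:,[0,1,2,3,4]].tolist()); m*=lab==1+st[1:,4].argmax()
    v,u=np.nonzero(m); print(n,len(v),rect(onplane(q,np.c_[u,v],.017)),onplane(q,np.c_[u,v],.017).mean(0)*1000)
cv2.imwrite("pics/t14.png",cv2.resize(q["img"][130:310,390:520],None,fx=4,fy=3.3)[...,::-1])
E
```

```text
[0.66419056 0.09876807 0.09826534] [ 0.004  0.    -0.002 -0.001  0.001 -0.   ]
fit c [665.98  99.29] ang 67.78 L 90.9 W 28.2 {'+L': (np.float64(0.44), 25), '-L': (np.float64(0.44), 25), '+W': (np.float64(0.08), 25), '-W': (np.float64(0.1), 25)}
fit c [665.97  99.28] ang 67.76 L 90.9 W 28.2 {'+L': (np.float64(0.41), 25), '-L': (np.float64(0.45), 25), '+W': (np.float64(0.08), 25), '-W': (np.float64(0.08), 25)}
from [664.2  98.8  98.3] psi -22.06 tilt 0.01 w 0.596 t 23.35
[[[0.5, 9.4, 0.4, 0, 0.1, 0], [0.5, 9.4, 0.4, 0, 0, 0], [0.5, 9.5, 0.30000000000000004, 0, 0.1, 0], [-0, 16.5, 0, 0, 0, 0], [-0, 16.5, 0, 0, 0, 0], [-0, 16.5, 0, 0, 0, 0], [0, 0, 0, 0, 0, 0], [0, 0, 0, 0, 0, 0]]]
ends [666.   99.2  20.5] -22.26
goals [ 640.19324054 -225.35058623] [ 500.25251305 -229.42401127]
brown 647 (array([ 639.5802002 , -225.30374146]), np.float32(91.55095), np.float32(90.067314), np.float32(28.925392)) [ 639.69217533 -225.67802768   17.        ]
[[446, 242, 21, 1, 21], [449, 244, 46, 17, 675], [476, 263, 19, 1, 19]]
white 675 (array([ 500.1144104 , -229.49266052]), np.float32(91.61427), np.float32(89.62039), np.float32(29.341785)) [ 500.169092   -229.59153541   17.        ]
```

View pics/w14.png

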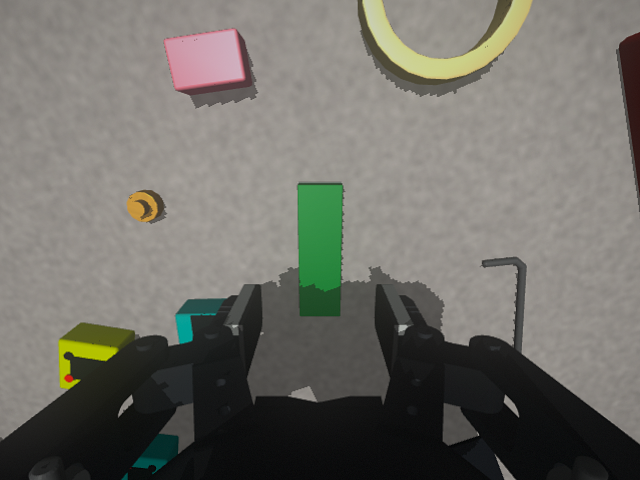

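View pics/t14.png

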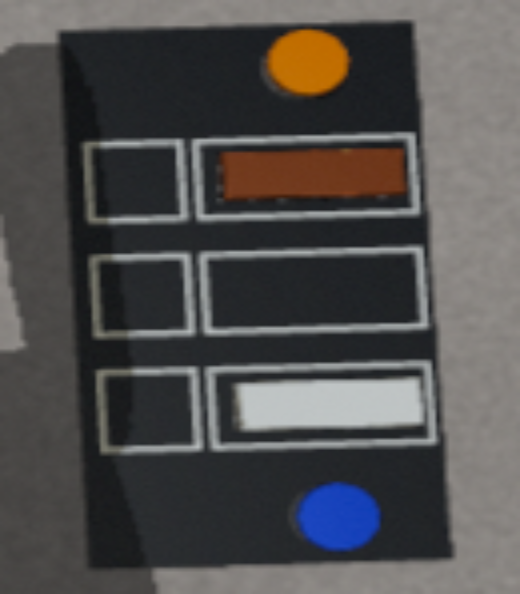

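>>> carry_out --motion '[[[0.5, 9.4, 0.4, 0, 0.1, 0], [0.5, 9.4, 0.4, 0, 0, 0], [0.5, 9.5, 0.3, 0, 0.1, 0], [0, 16.5, 0, 0, 0, 0], [0, 16.5, 0, 0, 0, 0], [0, 16.5, 0, 0, 0, 0], [0, 0, 0, 0, 0, 0], [0, 0, 0, 0, 0, 0]]]'

```text
time_s: 24.4
eef_pos: [0.6663, 0.0996, 0.0207]
eef_rot: [0.694, -0.694, 0.136, -0.137]
wrist_force: [0.2, 0.2, 0.8]
gripper_width: 0.598
```

>>> carry_out --motion '[[[0, 0, 0, 0, 0, 0], [0, 0, 0, 0, 0, 0], [0, 0, 0, 0, 0, 0], [0, 0, 0, 0, 0, 0], [0, 0, 0, 0, 0, 0], [0, 0, 0, 0, 0, 0], [0, -10, 0, 0, 0, 0], [0, -20, 0, 0, 0, 0]]]' --jaw 0

```text
time_s: 25.4
eef_pos: [0.6656, 0.0995, 0.0508]
eef_rot: [-0.694, 0.694, -0.137, 0.136]
wrist_force: [0.7, -1.2, -0.3]
gripper_width: 0.306
```

```bash
python3 - <<'E'
from mat import *
p=arm.camera("wrist"); cv2.imwrite("pics/w15.png",p["img"][:,:,::-1])
plan([(650,60,105,-18,3),(569.8,-224.5,105,1.7,10)])
E
```

```text
from [667.1  99.6  54.6] psi -22.24 tilt 0.19 w 0.304 t 25.45
[[[-0.5, -17, -14.5, 0, -1.4, 0], [-0.5, -16.5, -14, 0, -1.4, 0], [-1, -17, -14.5, 0, -1.4, 0], [1, 0, -29.5, 0, -2, 0], [0.5, 0, -29.5, 0, -1.9, 0], [-1, 0, -29.5, 0, -2, 0], [-2, 0, -29.5, 0, -2, 0], [-2.5, 0, -29.5, 0, -2, 0]]]
[[[-4, 0, -29.5, 0, -1.9, 0], [-5, 0, -29, 0, -2, 0], [-6, 0, -29, 0, -2, 0], [-7, 0, -29, 0, -2, 0], [-7.5, 0, -28.5, 0, -1.9, 0], [0, 0, 0, 0, 0, 0], [0, 0, 0, 0, 0, 0], [0, 0, 0, 0, 0, 0]]]
ends [ 570.  -224.7  105.1] 1.66
```

View pics/w15.png

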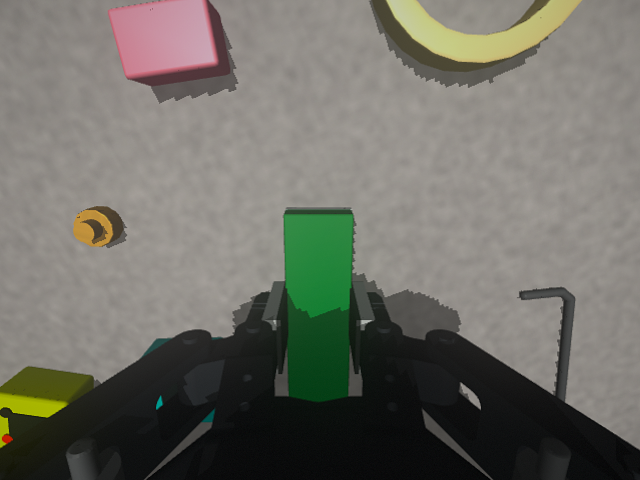

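Green is held with the same far-end row (~210), so the same relative placement applies.

>>> carry_out --motion '[[[-0.5, -17, -14.5, 0, -1.4, 0], [-0.5, -16.5, -14, 0, -1.4, 0], [-1, -17, -14.5, 0, -1.4, 0], [1, 0, -29.5, 0, -2, 0], [0.5, 0, -29.5, 0, -1.9, 0], [-1, 0, -29.5, 0, -2, 0], [-2, 0, -29.5, 0, -2, 0], [-2.5, 0, -29.5, 0, -2, 0]]]'

```text
time_s: 26.45
eef_pos: [0.6089, -0.0831, 0.1019]
eef_rot: [-0.705, 0.705, -0.049, 0.05]
wrist_force: [1.0, -0.2, 0.0]
gripper_width: 0.306
```

>>> carry_out --motion '[[[-4, 0, -29.5, 0, -1.9, 0], [-5, 0, -29, 0, -2, 0], [-6, 0, -29, 0, -2, 0], [-7, 0, -29, 0, -2, 0], [-7.5, 0, -28.5, 0, -1.9, 0], [0, 0, 0, 0, 0, 0], [0, 0, 0, 0, 0, 0], [0, 0, 0, 0, 0, 0]]]'

```text
time_s: 27.45
eef_pos: [0.5691, -0.224, 0.1011]
eef_rot: [0.707, -0.707, -0.011, 0.01]
wrist_force: [0.2, -1.0, -1.0]
gripper_width: 0.307
```

```bash
python3 - <<'E'
from mat import *
p=arm.camera("wrist")
i=p["img"].astype(int)
heldview(p,(0,-30),-.0065,(i[...,1]-i[...,0]>40),fn="pics/w16.png")
plan([(569.8,-224.4,60,1.7,3),(569.8,-224.4,30,1.7,2),(569.8,-224.4,24.2,1.7,2)],.1)
E
```

```text
mat [ 570.14 -194.45] 2.07 23148 1.51
mat [ 570.2  -194.39] 2.12 15661 1.23
end along [45.65 45.67] across [-12.64  14.17]
psi 1.6961914927177446 goal wrist [ 571.31 -224.37] P [ 569.1 -224.   101. ] dq 0.004
from [ 569.1 -224.   101. ] psi 1.7 tilt 0.01 w 0.306 t 27.5
[[[0.2, 13.700000000000001, -0.1, 0, 0, 0], [0.30000000000000004, 13.600000000000001, -0.2, 0, 0, 0], [0.2, 13.700000000000001, -0.1, 0, 0, 0], [0, 15, 0, 0, 0, 0], [0, 15, 0, 0, 0, 0], [0, 2.9000000000000004, 0, 0, 0, 0], [0, 2.9000000000000004, 0, 0, 0, 0], [0, 0, 0, 0, 0, 0]]]
ends [ 569.8 -224.4   24.2] 1.7
```

View pics/w16.png

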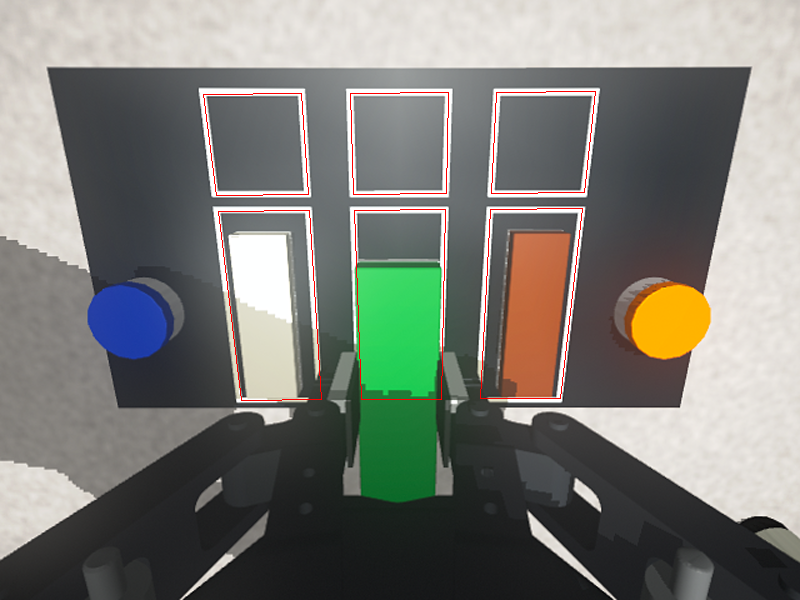

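>>> carry_out --motion '[[[0.3, 13.7, -0.1, 0, 0, 0], [0.3, 13.6, -0.2, 0, 0, 0], [0.3, 13.7, -0.1, 0, 0, 0], [0, 15, 0, 0, 0, 0], [0, 15, 0, 0, 0, 0], [0, 2.9, 0, 0, 0, 0], [0, 2.4, 0, 0, 0, 0], [0, 0, 0, 0, 0, 0]]]'

```text
time_s: 28.5
eef_pos: [0.5699, -0.2252, 0.0248]
eef_rot: [-0.707, 0.707, 0.01, -0.01]
wrist_force: [-0.2, 0.2, -1.0]
gripper_width: 0.313
```

```bash
python3 - <<'E'
from mat import *
plan([(570,-224.4,23.6,1.7,2)],.1)
E
```

```text
from [ 569.9 -225.2   24.8] psi 1.66 tilt 0.02 w 0.313 t 28.5
[[[0.1, 0.6000000000000001, 0.4, 0, 0, 0], [0, 0.6000000000000001, 0.4, 0, 0, 0], [0, 0, 0, 0, 0, 0], [0, 0, 0, 0, 0, 0], [0, 0, 0, 0, 0, 0], [0, 0, 0, 0, 0, 0], [0, 0, 0, 0, 0, 0], [0, 0, 0, 0, 0, 0]]]
ends [ 570.  -224.4   23.6] 1.66
```

>>> carry_out --motion '[[[0.1, 0.6, 0.4, 0, 0, 0], [0, 0.6, 0.4, 0, 0, 0], [0, 0.2, 0, 0, 0, 0], [0, 0, 0, 0, 0, 0], [0, 0, 0, 0, 0, 0], [0, 0, 0, 0, 0, 0], [0, 0, 0, 0, 0, 0], [0, 0, 0, 0, 0, 0]]]'

```text
time_s: 29.5
eef_pos: [0.5701, -0.2248, 0.0243]
eef_rot: [-0.707, 0.707, 0.011, -0.01]
wrist_force: [-5.1, -1.7, 10.2]
gripper_width: 0.309
```

>>> carry_out --motion '[[[0, 0, 0, 0, 0, 0], [0, 0, 0, 0, 0, 0], [0, 0, 0, 0, 0, 0], [0, 0, 0, 0, 0, 0], [0, -15, 0, 0, 0, 0], [0, -20, 0, 0, 0, 0], [0, -20, 0, 0, 0, 0], [0, -20, 0, 0, 0, 0]]]' --jaw 0.5

```text
time_s: 30.5
eef_pos: [0.5701, -0.2244, 0.1005]
eef_rot: [-0.707, 0.707, 0.011, -0.01]
wrist_force: [0.6, 0.2, 0.4]
gripper_width: 0.497
```

```bash
python3 - <<'E'
from mat import *
p=arm.camera("wrist"); cv2.imwrite("pics/w17.png",p["img"][:,:,::-1])
q=arm.camera("top")
i=q["img"].astype(int)
m=np.zeros((480,640),bool);m[235:282,290:342]=((i[...,0]-i[...,2])>60)[235:282,290:342]
v,u=np.nonzero(m);print("gauge vis",len(v))
hull=np.c_[u,v]; X=onplane(q,hull,.024); print(rect(X)); k=pts(q,hull)[:,2]>.012; print(rect(X[k]))
cv2.imwrite("pics/t17.png",cv2.resize(q["img"][200:320,240:400],None,fx=4,fy=4)[...,::-1])
E
```

```text
gauge vis 269
(array([488.57339478,  81.70594788]), np.float32(57.317783), np.float32(39.832294), np.float32(39.69686))
(array([488.76293945,  82.02828979]), np.float32(147.66293), np.float32(39.848007), np.float32(38.888393))
```

View pics/t17.png

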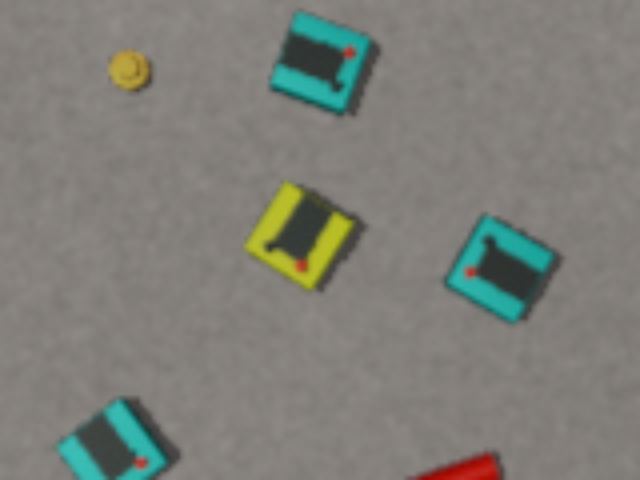

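View pics/w17.png

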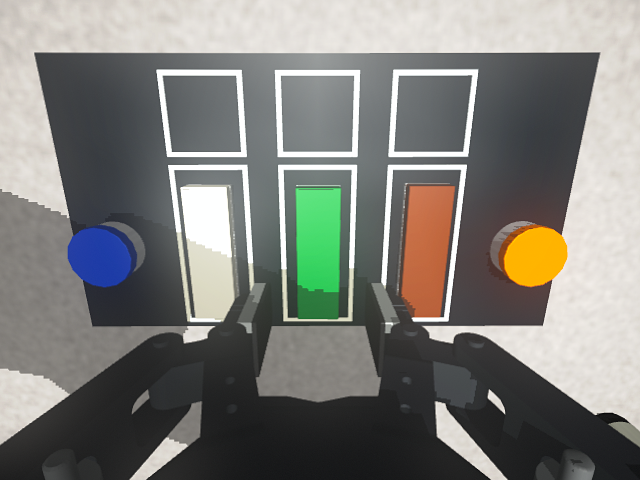

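```bash
python3 - <<'E'
from mat import *
plan([(489,85.4,110,-32.5,10)])
E
```

```text
from [ 571.  -224.9  101.9] psi 1.66 tilt 0.28 w 0.502 t 30.6
[[[-7.5, -1, 31.5, 0, 3.4, 0], [-9, -0.5, 30.5, 0, 3.4, 0], [-11, -1, 30, 0, 3.4, 0], [-12.5, -1, 29.5, 0, 3.5, 0], [-14.5, -0.5, 29, 0, 3.4, 0], [-16, -1, 27.5, 0, 3.4, 0], [-18, -0.5, 27, 0, 3.4, 0], [-19.5, -1, 25.5, 0, 3.4, 0]]]
[[[-20.5, -1, 24.5, 0, 3.4, 0], [-22.5, -0.5, 23, 0, 3.5, 0], [0, 0, 0, 0, 0, 0], [0, 0, 0, 0, 0, 0], [0, 0, 0, 0, 0, 0], [0, 0, 0, 0, 0, 0], [0, 0, 0, 0, 0, 0], [0, 0, 0, 0, 0, 0]]]
ends [488.9  85.5 109.9] -32.54
```

>>> carry_out --motion '[[[-7.5, -1, 31.5, 0, 3.4, 0], [-9, -0.5, 30.5, 0, 3.4, 0], [-11, -1, 30, 0, 3.4, 0], [-12.5, -1, 29.5, 0, 3.5, 0], [-14.5, -0.5, 29, 0, 3.4, 0], [-16, -1, 27.5, 0, 3.4, 0], [-18, -0.5, 27, 0, 3.4, 0], [-19.5, -1, 25.5, 0, 3.4, 0]]]' --jaw 0.65

```text
time_s: 31.6
eef_pos: [0.5038, 0.0251, 0.1049]
eef_rot: [0.689, -0.689, 0.157, -0.158]
wrist_force: [0.7, 0.6, -0.2]
gripper_width: 0.652
```

>>> carry_out --motion '[[[-20.5, -1, 24.5, 0, 3.4, 0], [-22.5, -0.5, 23, 0, 3.5, 0], [0, 0, 0, 0, 0, 0], [0, 0, 0, 0, 0, 0], [0, 0, 0, 0, 0, 0], [0, 0, 0, 0, 0, 0], [0, 0, 0, 0, 0, 0], [0, 0, 0, 0, 0, 0]]]'

```text
time_s: 32.6
eef_pos: [0.4878, 0.0859, 0.1061]
eef_rot: [0.679, -0.679, 0.198, -0.198]
wrist_force: [-0.6, -0.2, 0.4]
gripper_width: 0.656
```

```bash
python3 - <<'E'
from mat import *
p=arm.camera("wrist"); cv2.imwrite("pics/w18.png",p["img"][:,:,::-1])
s,P,Rt=pose();print(P,s["dq"].round(3))
c,a=edgefit(p,(489,85.4),57.5,40,40,.024,search=6)
c,a=edgefit(p,c,a,40,40,.024,search=3)
plan([(c[0],c[1],70,a-90,3),(c[0],c[1],22,a-90,3)],.1)
q=arm.camera("top")
i=q["img"].astype(float)
m=np.zeros((480,640));sub=(i[...,1]-i[...,0])[198:235,430:505];m[198:235,430:505]=np.clip(sub/np.percentile(sub,85),0,1)
v,u=np.nonzero(m>.5); print("green",len(v),rect(onplane(q,np.c_[u,v],.017)),onplane(q,np.c_[u,v],.017).mean(0)*1000, "goal 570.2 -227.4")
E
```

```text
[0.48780529 0.08599073 0.106146  ] [ 0.001 -0.001  0.001 -0.001  0.001  0.001]
fit c [492.98  90.8 ] ang 59.48 L 35.2 W 40.1 {'+L': (np.float64(0.75), 23), '-L': (np.float64(-5.5), 20), '+W': (np.float64(0.01), 18), '-W': (np.float64(0.06), 23)}
fit c [493.06  91.03] ang 59.28 L 35.1 W 39.6 {'+L': (np.float64(-2.44), 25), '-L': (np.float64(-2.48), 21), '+W': (np.float64(-0.18), 23), '-W': (np.float64(-0.2), 21)}
from [487.8  86.  106.1] psi -32.55 tilt 0.01 w 0.65 t 32.65
[[[0.6000000000000001, 12, 2.4000000000000004, 0, -0.6, 0], [0.6000000000000001, 12.100000000000001, 2.3000000000000003, 0, -0.6, 0], [0.6000000000000001, 12, 2.4000000000000004, 0, -0.6, 0], [-0, 16, -0, 0, 0, 0], [-0, 16, -0, 0, 0, 0], [-0, 16, -0, 0, 0, 0], [0, 0, 0, 0, 0, 0], [0, 0, 0, 0, 0, 0]]]
ends [493.1  91.1  22. ] -30.75
green 664 (array([ 570.24816895, -228.86795044]), np.float32(91.551765), np.float32(90.30811), np.float32(28.898903)) [ 570.23667906 -228.74637922   17.        ] goal 570.2 -227.4
```

View pics/w18.png

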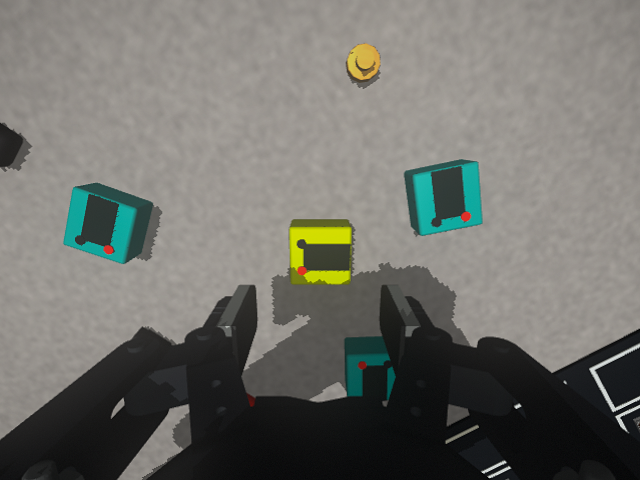

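```bash
python3 - <<'E'
from mat import *
p=arm.camera("wrist"); s,P,Rt=pose()
c=p["img"][205:300,275:370]; cv2.imwrite("pics/w19.png",cv2.resize(c,None,fx=6,fy=6,interpolation=cv2.INTER_NEAREST)[...,::-1])
for z in (.024,):
    X=onplane(p,[(290,227),(351,227),(351,284),(290,284)],z)*1000
    print(X.round(1),X.mean(0), np.linalg.norm(X[0]-X[1]),np.linalg.norm(X[1]-X[2]))
E
```

```text
[[483.4 111.5  24. ]
 [515.6  91.   24. ]
 [495.7  57.7  24. ]
 [461.8  79.3  24. ]] [489.11566756  84.89821316  24.        ] 38.23063361985128 38.77904505039634
```

View pics/w19.png

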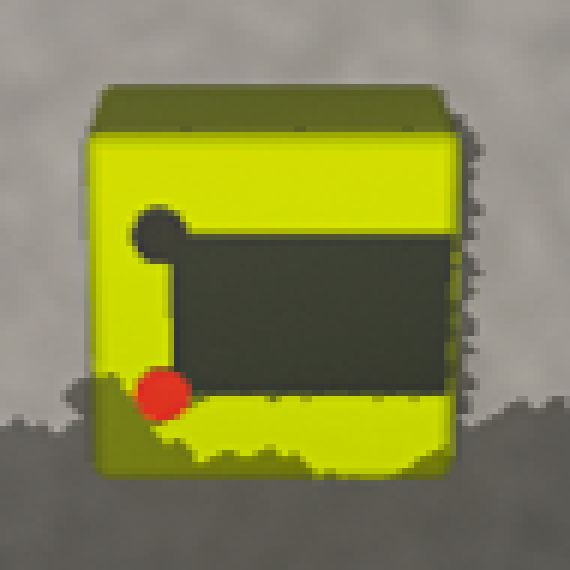

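```bash
python3 - <<'E'
from mat import *
plan([(488.8,85.2,70,-32.5,3),(488.8,85.2,22,-32.5,3)],.1)
E
```

```text
from [487.8  86.  106.2] psi -32.54 tilt 0.01 w 0.648 t 32.75
[[[0.4, 12.100000000000001, -0.1, 0, 0, 0], [0.5, 12, -0, 0, 0, 0], [0.4, 12.100000000000001, -0.1, 0, 0, 0], [-0, 16, 0, 0, 0, 0], [-0, 16, 0, 0, 0, 0], [-0, 16, 0, 0, 0, 0], [0, 0, 0, 0, 0, 0], [0, 0, 0, 0, 0, 0]]]
ends [488.8  85.2  22. ] -32.54
```

>>> carry_out --motion '[[[0.4, 12.1, -0.1, 0, 0, 0], [0.5, 12, 0, 0, 0, 0], [0.4, 12.1, -0.1, 0, 0, 0], [0, 16, 0, 0, 0, 0], [0, 16, 0, 0, 0, 0], [0, 16, 0, 0, 0, 0], [0, 0, 0, 0, 0, 0], [0, 0, 0, 0, 0, 0]]]'

```text
time_s: 33.75
eef_pos: [0.489, 0.0852, 0.0222]
eef_rot: [0.679, -0.679, 0.198, -0.198]
wrist_force: [0.8, -0.7, 0.1]
gripper_width: 0.651
```

>>> carry_out --motion '[[[0, 0, 0, 0, 0, 0], [0, 0, 0, 0, 0, 0], [0, 0, 0, 0, 0, 0], [0, 0, 0, 0, 0, 0], [0, 0, 0, 0, 0, 0], [0, 0, 0, 0, 0, 0], [0, -10, 0, 0, 0, 0], [0, -20, 0, 0, 0, 0]]]' --jaw 0

```text
time_s: 34.75
eef_pos: [0.4885, 0.0852, 0.0525]
eef_rot: [-0.679, 0.679, -0.198, 0.198]
wrist_force: [-0.6, -0.4, -0.7]
gripper_width: 0.454
```

```bash
python3 - <<'E'
from mat import *
p=arm.camera("wrist"); cv2.imwrite("pics/w20.png",p["img"][:,:,::-1])
plan([(500,40,115,-26,3),(570.0,-225.4,115,1.7,10)])
E
```

```text
from [489.8  85.3  55.4] psi -32.54 tilt 0.17 w 0.454 t 34.8
[[[11, -20, -11, 0, -2.2, 0], [10.5, -19.5, -11, 0, -2.2, 0], [10, -20, -12, 0, -2.1, 0], [18, -0, -21, 0, -2.8, 0], [17, -0, -21.5, 0, -2.7, 0], [16, -0, -22.5, 0, -2.8, 0], [14.5, -0, -23, 0, -2.8, 0], [13.5, -0, -23.5, 0, -2.8, 0]]]
[[[12.5, -0, -24.5, 0, -2.7, 0], [11.5, -0, -25.5, 0, -2.8, 0], [10, -0, -25.5, 0, -2.8, 0], [8.5, -0, -26, 0, -2.8, 0], [7.5, -0, -26, 0, -2.7, 0], [0, 0, 0, 0, 0, 0], [0, 0, 0, 0, 0, 0], [0, 0, 0, 0, 0, 0]]]
ends [ 569.8 -225.2  114.9] 1.66
```

View pics/w20.png

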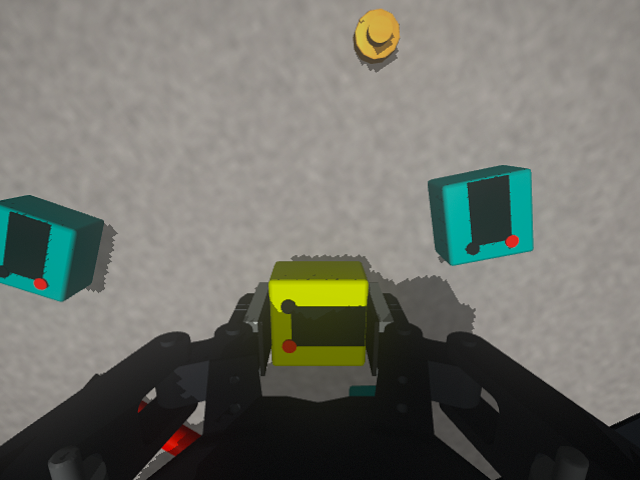

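>>> carry_out --motion '[[[11, -20, -11, 0, -2.2, 0], [10.5, -19.5, -11, 0, -2.2, 0], [10, -20, -12, 0, -2.1, 0], [18, 0, -21, 0, -2.8, 0], [17, 0, -21.5, 0, -2.7, 0], [16, 0, -22.5, 0, -2.8, 0], [14.5, 0, -23, 0, -2.8, 0], [13.5, 0, -23.5, 0, -2.8, 0]]]'

```text
time_s: 35.8
eef_pos: [0.534, -0.0934, 0.1119]
eef_rot: [-0.703, 0.703, -0.074, 0.074]
wrist_force: [0.7, -0.5, -1.4]
gripper_width: 0.45
```

>>> carry_out --motion '[[[12.5, 0, -24.5, 0, -2.7, 0], [11.5, 0, -25.5, 0, -2.8, 0], [10, 0, -25.5, 0, -2.8, 0], [8.5, 0, -26, 0, -2.8, 0], [7.5, 0, -26, 0, -2.7, 0], [0, 0, 0, 0, 0, 0], [0, 0, 0, 0, 0, 0], [0, 0, 0, 0, 0, 0]]]'

```text
time_s: 36.8
eef_pos: [0.5687, -0.2245, 0.1116]
eef_rot: [0.707, -0.707, -0.01, 0.01]
wrist_force: [-0.1, 0.0, -0.4]
gripper_width: 0.455
```

```bash
python3 - <<'E'
from mat import *
p=arm.camera("wrist"); cv2.imwrite("pics/w21.png",p["img"][:,:,::-1])
s,P,Rt=pose(); M=Rt.as_matrix()
i=p["img"].astype(int); m=(i[...,1]-i[...,2]>80)&(i[...,0]>0.7*i[...,1]); m[:,:260]=0;m[:,385:]=0
v,u=np.nonzero(m); X=(onplane(p,np.c_[u,v],P[2]+.002)-P)@M*1000
print("gauge in tool: x",np.percentile(X[:,0],[0.5,99.5]),"z",np.percentile(X[:,2],[.5,99.5]))
plan([(570,-224.8,70,1.7,3),(570,-224.8,48,1.7,2),(570,-224.8,40.2,1.7,2)],.1)
E
```

```text
gauge in tool: x [-18.50833068  19.81762439] z [-19.17859551  27.26996214]
from [ 568.7 -224.5  111.6] psi 1.68 tilt 0.01 w 0.451 t 36.85
[[[0.4, 13.9, -0.1, 0, 0, 0], [0.5, 13.9, -0.1, 0, 0, 0], [0.4, 13.8, -0.1, 0, 0, 0], [-0, 11, 0, 0, 0, 0], [-0, 11, 0, 0, 0, 0], [-0, 3.9000000000000004, 0, 0, 0, 0], [-0, 3.9000000000000004, 0, 0, 0, 0], [0, 0, 0, 0, 0, 0]]]
ends [ 570.  -224.8   40.2] 1.68
```

View pics/w21.png

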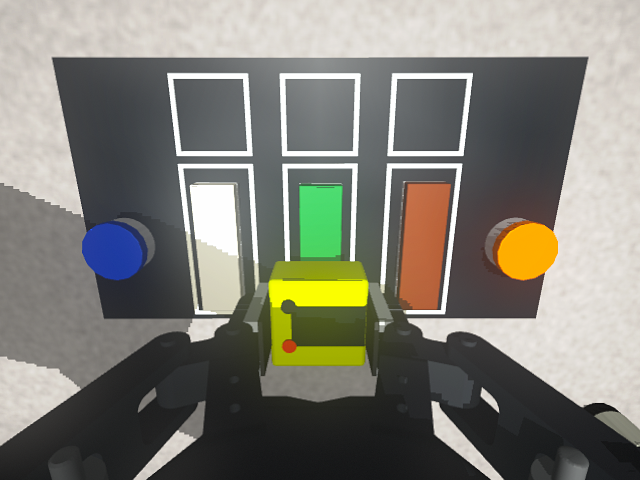

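```bash
python3 - <<'E'
from mat import *
p=arm.camera("wrist"); s,P,Rt=pose()
g=cv2.resize(p["img"][150:200,170:470],None,fx=2.6,fy=5,interpolation=cv2.INTER_NEAREST); cv2.imwrite("pics/w22.png",g[...,::-1])
i=p["img"].astype(int)
gm=(i[...,1]-i[...,0]>40)
for u in (308,320,332): 
    v=np.nonzero(gm[150:250,u])[0].min()+150; print("green top row",u,v,(onplane(p,[(u,v-.5)],.017)*1000).round(1))
for u in (205,215,225):
    col=i[160:200,u].min(1); print("white col",u,col[10:30])
for u in (415,427,440):
    col=(i[160:200,u,0]-i[160:200,u,2]); print("brown col",u,col[10:30])
E
```

```text
green top row 308 184 [[ 561.7 -180.3   17. ]]
green top row 320 184 [[ 569.4 -180.1   17. ]]
green top row 332 184 [[ 577.1 -179.9   17. ]]
white col 205 [ 99 100 101 101 102 103 102 103 104 103 102  98 164 163 166 255 255 254
 254 254]
white col 215 [100 102 104 103 104 104 103 104 104 105 105 100 163 162 166 255 255 254
 254 254]
white col 225 [102 103 104 105 104 105 105 105 105 105 105 101 162 162 164 255 255 254
 254 254]
brown col 415 [ -3  -3  -4  -4  -4  -3  -3  -4  -4  -3  -4  13  28  56 120 125 124 123
 125 125]
brown col 427 [ -4  -2  -2  -2  -2  -2  -3  -2  -2  -2  -3  13  32  58 119 123 123 124
 123 123]
brown col 440 [ -3  -4  -1  -3  -3  -2  -2  -3  -2  -3  -3  15  34  57 119 124 122 122
 123 123]
```

View pics/w22.png

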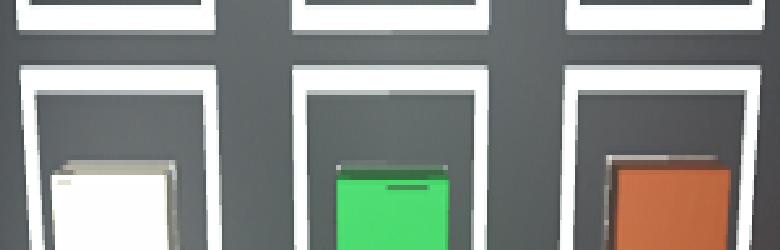

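>>> carry_out --motion '[[[0.4, 13.9, -0.2, 0, 0, 0], [0.5, 13.9, -0.2, 0, 0, 0], [0.4, 13.8, -0.2, 0, 0, 0], [0, 11, 0, 0, 0, 0], [0, 11, 0, 0, 0, 0], [0, 3.9, 0, 0, 0, 0], [0, 3, 0, 0, 0, 0], [0, 0, 0, 0, 0, 0]]]'

```text
time_s: 37.9
eef_pos: [0.5701, -0.2258, 0.041]
eef_rot: [0.707, -0.707, -0.01, 0.01]
wrist_force: [1.2, 0.3, -0.9]
gripper_width: 0.454
```

```bash
python3 - <<'E'
from mat import *
p=arm.camera("wrist"); cv2.imwrite("pics/w23.png",p["img"][:,:,::-1])
plan([(570,-225,39.0,1.7,2)],.1)
E
```

```text
from [ 570.2 -225.9   41.2] psi 1.66 tilt 0.02 w 0.455 t 37.95
[[[-0.1, 1.1, 0.5, 0, 0, 0], [-0.1, 1.1, 0.4, 0, 0, 0], [0, 0, 0, 0, 0, 0], [0, 0, 0, 0, 0, 0], [0, 0, 0, 0, 0, 0], [0, 0, 0, 0, 0, 0], [0, 0, 0, 0, 0, 0], [0, 0, 0, 0, 0, 0]]]
ends [ 570. -225.   39.] 1.66
```

View pics/w23.png

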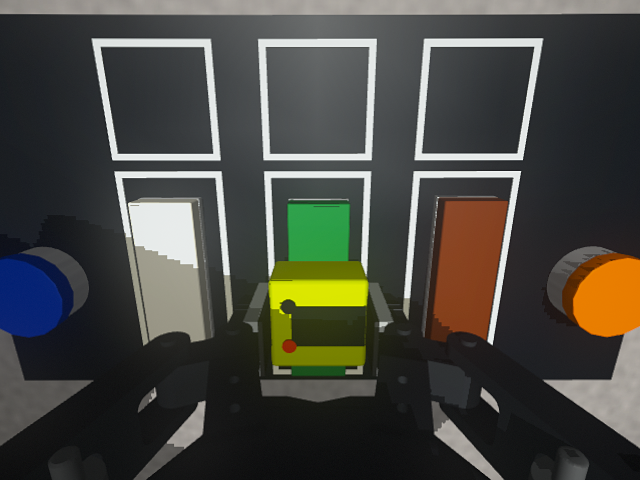

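>>> carry_out --motion '[[[-0.1, 1, 0.5, 0, 0, 0], [0, 0.9, 0.3, 0, 0, 0], [0, 0.3, 0, 0, 0, 0], [0, 0, 0, 0, 0, 0], [0, 0, 0, 0, 0, 0], [0, 0, 0, 0, 0, 0], [0, 0, 0, 0, 0, 0], [0, 0, 0, 0, 0, 0]]]'

```text
time_s: 38.95
eef_pos: [0.5701, -0.2252, 0.0398]
eef_rot: [-0.707, 0.707, 0.01, -0.01]
wrist_force: [-4.9, -0.1, 12.7]
gripper_width: 0.453
```

>>> carry_out --motion '[[[0, 0, 0, 0, 0, 0], [0, 0, 0, 0, 0, 0], [0, 0, 0, 0, 0, 0], [0, 0, 0, 0, 0, 0], [0, -15, 0, 0, 0, 0], [0, -20, 0, 0, 0, 0], [0, -20, 0, 0, 0, 0], [0, -20, 0, 0, 0, 0]]]' --jaw 0.6

```text
time_s: 39.95
eef_pos: [0.5701, -0.2251, 0.1156]
eef_rot: [-0.707, 0.707, 0.011, -0.01]
wrist_force: [0.2, -0.0, -0.6]
gripper_width: 0.597
```

```bash
python3 - <<'E'
from mat import *
p=arm.camera("wrist"); cv2.imwrite("pics/w24.png",p["img"][:,:,::-1])
# dresser: long axis 164.9 (top: 649.6,221.8); jaw across 26mm => 74.9 or -105.1 ; along 40 => 164.9/-15.1
plan([(649.5,225.2,110,-15.1,12)])
E
```

```text
from [ 570.9 -225.5  118.4] psi 1.66 tilt 0.24 w 0.602 t 40.0
[[[7.5, 0.5, 37.5, 0, 1.4, 0], [7, 1, 37.5, 0, 1.4, 0], [5.5, 0.5, 37.5, 0, 1.4, 0], [5, 1, 38, 0, 1.4, 0], [4, 0.5, 38, 0, 1.4, 0], [3, 0.5, 38, 0, 1.4, 0], [2, 1, 38, 0, 1.4, 0], [1.5, 0.5, 38, 0, 1.4, 0]]]
[[[0, 1, 38, 0, 1.4, 0], [-0.5, 0.5, 38, 0, 1.4, 0], [-2, 0.5, 38.5, 0, 1.4, 0], [-2.5, 1, 38, 0, 1.4, 0], [0, 0, 0, 0, 0, 0], [0, 0, 0, 0, 0, 0], [0, 0, 0, 0, 0, 0], [0, 0, 0, 0, 0, 0]]]
ends [649.4 225.4 109.9] -15.14
```

View pics/w24.png

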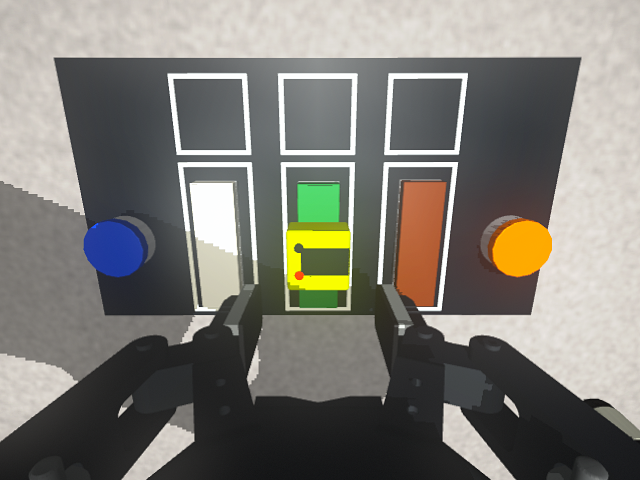

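>>> carry_out --motion '[[[7.5, 0.5, 37.5, 0, 1.4, 0], [7, 0.5, 37.5, 0, 1.4, 0], [5.5, 0.5, 37.5, 0, 1.4, 0], [5, 0.5, 38, 0, 1.4, 0], [4, 0.5, 38, 0, 1.4, 0], [3, 0.5, 38, 0, 1.4, 0], [2, 0.5, 38, 0, 1.4, 0], [1.5, 0.5, 38, 0, 1.4, 0]]]' --jaw 0.65

```text
time_s: 41.0
eef_pos: [0.6227, 0.0767, 0.1104]
eef_rot: [0.705, -0.705, 0.059, -0.059]
wrist_force: [-0.8, -0.3, 0.2]
gripper_width: 0.655
```

>>> carry_out --motion '[[[0, 0, 38, 0, 1.4, 0], [-0.5, 0, 38, 0, 1.4, 0], [-2, 0, 38.5, 0, 1.4, 0], [-2.5, 0, 38, 0, 1.4, 0], [0, 0, 0, 0, 0, 0], [0, 0, 0, 0, 0, 0], [0, 0, 0, 0, 0, 0], [0, 0, 0, 0, 0, 0]]]'

```text
time_s: 42.0
eef_pos: [0.6485, 0.2251, 0.11]
eef_rot: [0.701, -0.701, 0.093, -0.094]
wrist_force: [-0.7, 0.3, -0.4]
gripper_width: 0.651
```

```bash
python3 - <<'E'
from mat import *
p=arm.camera("wrist"); cv2.imwrite("pics/w25.png",p["img"][:,:,::-1])
s,P,Rt=pose();print(P,s["dq"].round(3))
c,a=edgefit(p,(649.5,225.2),164.9,40,26,.022,search=6)
c,a=edgefit(p,c,a,40,26,.022,search=3)
plan([(c[0],c[1],70,a,3),(c[0],c[1],21,a,3)],.1)
q=arm.camera("top"); cv2.imwrite("pics/t25.png",cv2.resize(q["img"][130:310,390:520],None,fx=4,fy=3.3)[...,::-1])
i=q["img"].astype(int); m=np.zeros((480,640),bool); m[200:235,440:500]=((i[...,0]-i[...,2])>50)[200:235,440:500]
v,u=np.nonzero(m); print("gauge top",rect(onplane(q,np.c_[u,v],.041)),"green ~570.2,-228.8")
E
```

```text
[0.64849894 0.22518162 0.10996225] [ 0.003  0.005 -0.003 -0.001  0.002  0.001]
fit c [650.75 226.04] ang 165.44 L 38.7 W 25.1 {'+L': (np.float64(-0.64), 25), '-L': (np.float64(-0.67), 25), '+W': (np.float64(-0.47), 25), '-W': (np.float64(-0.47), 18)}
fit c [650.72 226.06] ang 165.23 L 38.7 W 25.0 {'+L': (np.float64(-0.67), 25), '-L': (np.float64(-0.68), 25), '+W': (np.float64(-0.49), 25), '-W': (np.float64(-0.48), 25)}
from [648.5 225.2 110. ] psi -15.19 tilt 0.01 w 0.646 t 42.05
TOO FAST [ 0.6 13.3  0.5] 59.9
TOO FAST [-0.1 13.3  0.8] 59.8
TOO FAST [-0.7 13.4  0.4] 59.9
[[[0.6000000000000001, 13.3, 0.5, 0, 59.9, 0], [-0.1, 13.3, 0.8, 0, 59.8, 0], [-0.7000000000000001, 13.4, 0.4, 0, 59.9, 0], [0, 16.3, -0, 0, 0, 0], [0, 16.3, -0, 0, 0, 0], [0, 16.400000000000002, -0, 0, 0, 0], [0, 0, 0, 0, 0, 0], [0, 0, 0, 0, 0, 0]]]
ends [650.7 226.   21. ] -194.79
gauge top (array([ 569.99645996, -227.18379211]), np.float32(89.75462), np.float32(43.296906), np.float32(41.04188)) green ~570.2,-228.8
```

View pics/w25.png

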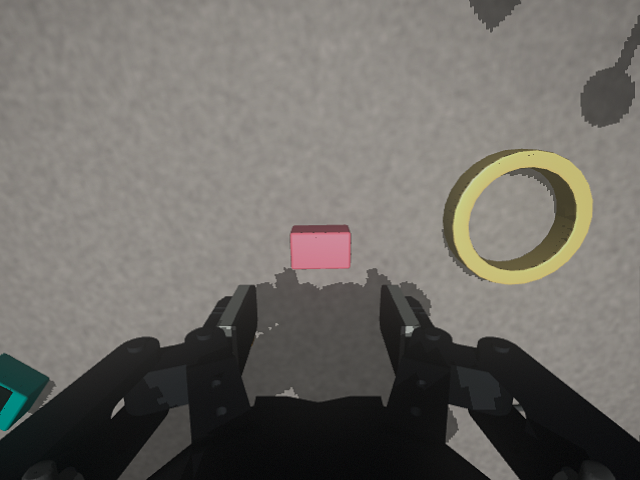

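View pics/t25.png

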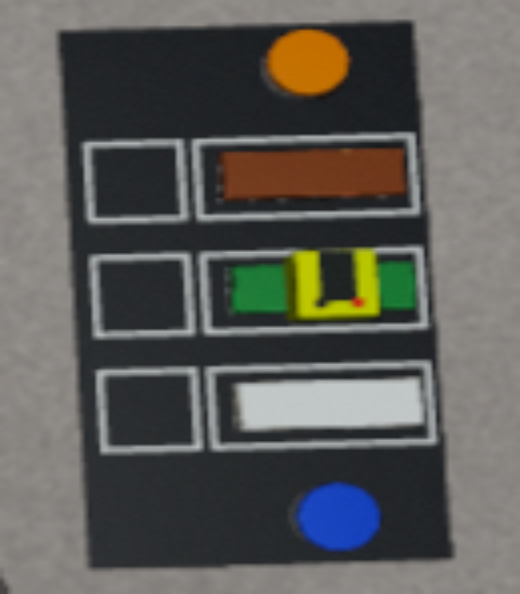

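```bash
python3 - <<'E'
from mat import *
plan([(650.2,226.2,70,-14.8,3),(650.2,226.2,21,-14.8,3)],.1)
E
```

```text
from [648.5 225.3 109.9] psi -15.18 tilt 0.01 w 0.65 t 42.1
[[[0.5, 13.3, 0.4, 0, -0.1, 0], [0.4, 13.3, 0.4, 0, -0.2, 0], [0.5, 13.3, 0.5, 0, -0.1, 0], [0, 16.3, -0, 0, 0, 0], [0, 16.400000000000002, -0, 0, 0, 0], [0, 16.3, -0, 0, 0, 0], [0, 0, 0, 0, 0, 0], [0, 0, 0, 0, 0, 0]]]
ends [650.2 226.2  21. ] -14.78
```

>>> carry_out --motion '[[[0.5, 13.3, 0.4, 0, -0.1, 0], [0.4, 13.3, 0.4, 0, -0.2, 0], [0.5, 13.3, 0.5, 0, -0.1, 0], [0, 16.3, 0, 0, 0, 0], [0, 16.4, 0, 0, 0, 0], [0, 16.3, 0, 0, 0, 0], [0, 0, 0, 0, 0, 0], [0, 0, 0, 0, 0, 0]]]'

```text
time_s: 43.1
eef_pos: [0.6504, 0.2268, 0.0213]
eef_rot: [0.701, -0.701, 0.091, -0.091]
wrist_force: [0.3, -0.1, 1.2]
gripper_width: 0.649
```

>>> carry_out --motion '[[[0, 0, 0, 0, 0, 0], [0, 0, 0, 0, 0, 0], [0, 0, 0, 0, 0, 0], [0, 0, 0, 0, 0, 0], [0, 0, 0, 0, 0, 0], [0, 0, 0, 0, 0, 0], [0, -10, 0, 0, 0, 0], [0, -20, 0, 0, 0, 0]]]' --jaw 0

```text
time_s: 44.1
eef_pos: [0.6498, 0.2267, 0.0514]
eef_rot: [-0.701, 0.701, -0.091, 0.09]
wrist_force: [0.1, -0.8, 0.4]
gripper_width: 0.452
```

```bash
python3 - <<'E'
from mat import *
p=arm.camera("wrist"); cv2.imwrite("pics/w26.png",p["img"][:,:,::-1])
# goal in TCP frame: white TCP (500.0,-226.5)+R*(0,86)
t=.0293; g=np.array([500.0,-226.5])+np.array([-np.sin(t)*86,np.cos(t)*86]); print(g)
plan([(620,150,115,-9,3),(g[0],g[1],115,1.7,9)])
E
```

```text
[ 497.48056052 -140.53691243]
from [651.2 227.   55.2] psi -14.74 tilt 0.2 w 0.455 t 44.15
[[[-3.5, -20, -27.5, 0, -1.9, 0], [-4.5, -20, -27.5, 0, -1.9, 0], [-5.5, -20, -27, 0, -1.9, 0], [-8.5, 0, -34, 0, -1.2, 0], [-9, 0, -34, 0, -1.2, 0], [-9.5, 0, -33.5, 0, -1.2, 0], [-10.5, 0, -33.5, 0, -1.2, 0], [-11.5, 0, -33, 0, -1.2, 0]]]
[[[-11.5, 0, -33, 0, -1.2, 0], [-12.5, 0, -33, 0, -1.2, 0], [-13.5, 0, -32, 0, -1.1, 0], [-14, 0, -32.5, 0, -1.2, 0], [0, 0, 0, 0, 0, 0], [0, 0, 0, 0, 0, 0], [0, 0, 0, 0, 0, 0], [0, 0, 0, 0, 0, 0]]]
ends [ 497.3 -140.6  115.2] 1.66
```

View pics/w26.png

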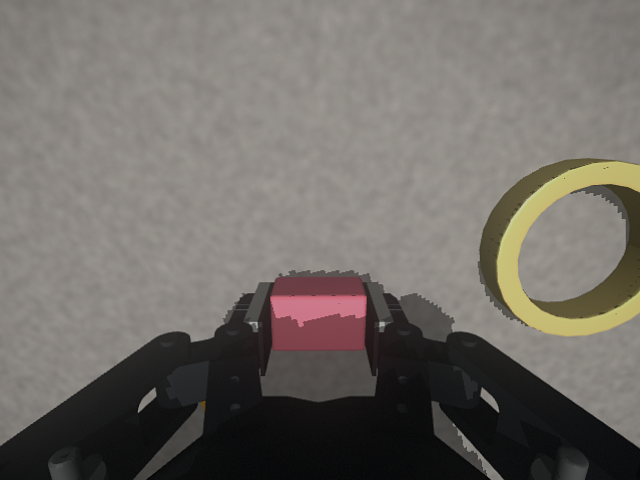

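>>> carry_out --motion '[[[-3.5, -20, -27.5, 0, -1.9, 0], [-4.5, -20, -27.5, 0, -1.9, 0], [-5.5, -20, -27, 0, -1.9, 0], [-8.5, 0, -34, 0, -1.2, 0], [-9, 0, -34, 0, -1.2, 0], [-9.5, 0, -33.5, 0, -1.2, 0], [-10.5, 0, -33.5, 0, -1.2, 0], [-11.5, 0, -33, 0, -1.2, 0]]]'

```text
time_s: 45.15
eef_pos: [0.5503, -0.0125, 0.112]
eef_rot: [-0.707, 0.707, -0.018, 0.019]
wrist_force: [0.8, -0.2, -0.4]
gripper_width: 0.455
```

>>> carry_out --motion '[[[-11.5, 0, -33, 0, -1.2, 0], [-12.5, 0, -33, 0, -1.2, 0], [-13.5, 0, -32, 0, -1.1, 0], [-14, 0, -32.5, 0, -1.2, 0], [0, 0, 0, 0, 0, 0], [0, 0, 0, 0, 0, 0], [0, 0, 0, 0, 0, 0], [0, 0, 0, 0, 0, 0]]]'

```text
time_s: 46.15
eef_pos: [0.4964, -0.1403, 0.1109]
eef_rot: [0.707, -0.707, -0.011, 0.011]
wrist_force: [-0.2, -0.5, -0.9]
gripper_width: 0.452
```

```bash
python3 - <<'E'
from mat import *
p=arm.camera("wrist"); cv2.imwrite("pics/w27.png",p["img"][:,:,::-1])
s,P,Rt=pose(); M=Rt.as_matrix()
for c in [(271,295),(367,295),(366,350),(273,350)]: print(((onplane(p,[c],P[2]+.001)-P)@M*1000).round(1))
plan([(497.5,-139.9,60,1.7,4),(497.5,-139.9,25.8,1.7,3)],.1)
E
```

```text
[[-17.9  -1.   12.6]]
[[20.2 -1.  12.6]]
[[ 20.8  -1.  -12.6]]
[[-18.   -1.  -12.6]]
from [ 496.4 -140.4  110.9] psi 1.71 tilt 0.01 w 0.454 t 46.2
[[[0.30000000000000004, 12.700000000000001, 0.1, 0, 0, 0], [0.30000000000000004, 12.700000000000001, 0.1, 0, 0, 0], [0.30000000000000004, 12.700000000000001, 0.1, 0, 0, 0], [0.2, 12.8, 0.2, 0, 0, 0], [0, 11.4, -0, 0, 0, 0], [0, 11.4, -0, 0, 0, 0], [0, 11.4, -0, 0, 0, 0], [0, 0, 0, 0, 0, 0]]]
ends [ 497.5 -139.9   25.8] 1.71
```

View pics/w27.png

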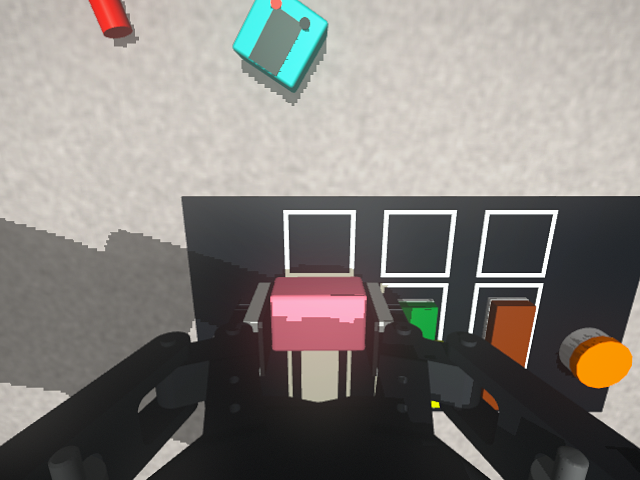

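```bash
python3 - <<'E'
from mat import *
p=arm.camera("wrist")
t=np.array([569.5,-194.2,.0295])
draw(p,t,"pics/w28.png",0,0,640,480,1.25)
c,s=np.cos(t[2]),np.sin(t[2]);Rm=np.array([[c,-s],[s,c]]);print(Rm@np.array([-70,56])+t[:2])
E
```

```text
[ 497.87869614 -140.28906573]
```

View pics/w28.png

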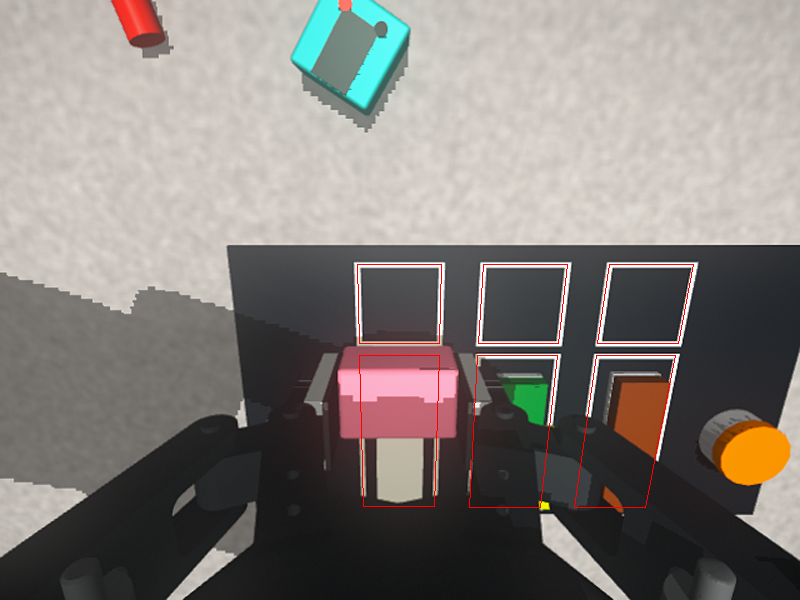

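>>> carry_out --motion '[[[0.2, 12.7, 0.1, 0, 0, 0], [0.2, 12.7, 0.1, 0, 0, 0], [0.2, 12.7, 0.1, 0, 0, 0], [0.2, 12.8, 0.1, 0, 0, 0], [0, 11.4, 0, 0, 0, 0], [0, 11.4, 0, 0, 0, 0], [0, 11, 0, 0, 0, 0], [0, 0, 0, 0, 0, 0]]]'

```text
time_s: 47.25
eef_pos: [0.4968, -0.1404, 0.0254]
eef_rot: [0.707, -0.707, -0.01, 0.01]
wrist_force: [0.1, -0.2, -0.1]
gripper_width: 0.452
```

```bash
python3 - <<'E'
from mat import *
plan([(497.3,-140,24,1.7,2)],.1)
p=arm.camera("wrist"); cv2.imwrite("pics/w29.png",p["img"][:,:,::-1])
E
```

```text
from [ 496.8 -140.4   25.4] psi 1.66 tilt 0.04 w 0.452 t 47.25
[[[0.2, 0.7000000000000001, 0.2, 0, 0, 0], [0.30000000000000004, 0.7000000000000001, 0.2, 0, 0, 0], [0, 0, 0, 0, 0, 0], [0, 0, 0, 0, 0, 0], [0, 0, 0, 0, 0, 0], [0, 0, 0, 0, 0, 0], [0, 0, 0, 0, 0, 0], [0, 0, 0, 0, 0, 0]]]
ends [ 497.3 -140.    24. ] 1.66
```

View pics/w29.png

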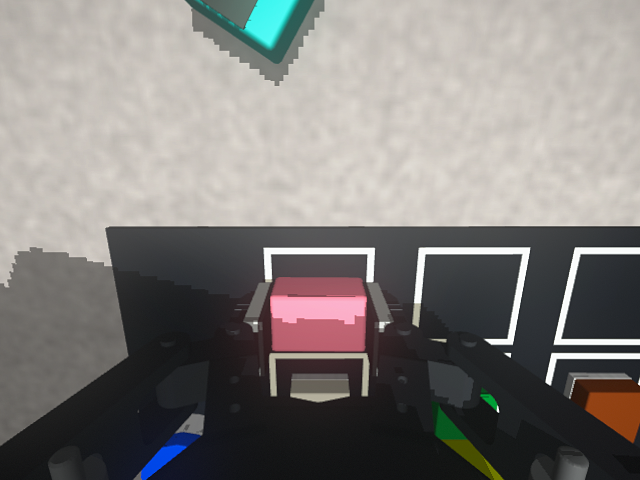

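>>> carry_out --motion '[[[0.2, 0.7, 0.2, 0, 0, 0], [0.2, 0.7, 0.2, 0, 0, 0], [0, 0.2, 0, 0, 0, 0], [0, 0, 0, 0, 0, 0], [0, 0, 0, 0, 0, 0], [0, 0, 0, 0, 0, 0], [0, 0, 0, 0, 0, 0], [0, 0, 0, 0, 0, 0]]]'

```text
time_s: 48.3
eef_pos: [0.4974, -0.1401, 0.0248]
eef_rot: [-0.707, 0.707, 0.01, -0.01]
wrist_force: [-3.1, 0.5, 4.8]
gripper_width: 0.453
```

>>> carry_out --motion '[[[0, 0, 0, 0, 0, 0], [0, 0, 0, 0, 0, 0], [0, 0, 0, 0, 0, 0], [0, 0, 0, 0, 0, 0], [0, -15, 0, 0, 0, 0], [0, -20, 0, 0, 0, 0], [0, -20, 0, 0, 0, 0], [0, -20, 0, 0, 0, 0]]]' --jaw 0.6

```text
time_s: 49.3
eef_pos: [0.4975, -0.1401, 0.1013]
eef_rot: [-0.707, 0.707, 0.011, -0.01]
wrist_force: [-0.6, 0.5, -1.0]
gripper_width: 0.603
```

```bash
python3 - <<'E'
from mat import *
plan([(470,150,150,1.7,8)])
E
```

```text
from [ 497.5 -140.1  101.3] psi 1.66 tilt 0.05 w 0.603 t 49.3
[[[-2.5, -6, 36.5, 0, 0, 0], [-2.5, -6, 36, 0, 0, 0], [-2, -6.5, 36.5, 0, 0, 0], [-2.5, -6, 36.5, 0, 0, 0], [-2.5, -6, 36, 0, 0, 0], [-2.5, -6, 36.5, 0, 0, 0], [-2, -6, 36.5, 0, 0, 0], [-2.5, -6, 36.5, 0, 0, 0]]]
ends [470.  150.2 149.8] 1.66
```

>>> carry_out --motion '[[[-2.5, -6, 36.5, 0, 0, 0], [-2.5, -6, 36, 0, 0, 0], [-2, -6.5, 36.5, 0, 0, 0], [-2.5, -6, 36.5, 0, 0, 0], [-2.5, -6, 36, 0, 0, 0], [-2.5, -6, 36.5, 0, 0, 0], [-2, -6, 36.5, 0, 0, 0], [-2.5, -6, 36.5, 0, 0, 0]]]'

```text
time_s: 50.3
eef_pos: [0.4698, 0.1515, 0.1495]
eef_rot: [0.707, -0.707, -0.011, 0.01]
wrist_force: [0.5, -0.6, 0.1]
gripper_width: 0.598
```

```bash
python3 - <<'E'
from mat import *
q=arm.camera("top"); cv2.imwrite("pics/t30.png",cv2.resize(q["img"][130:310,390:520],None,fx=4.4,fy=3.3)[...,::-1])
sd=arm.camera("side"); cv2.imwrite("pics/s30.png",cv2.resize(sd["img"][125:210,240:430],None,fx=4,fy=4)[...,::-1])
i=q["img"].astype(int)
T=np.array([569.35,-197.4,.0291]); c,s=np.cos(T[2]),np.sin(T[2]);Rm=np.array([[c,-s],[s,c]])
def ch(n,cond,box,z,goal):
    v0,v1,u0,u1=box; m=np.zeros((480,640),np.uint8); m[v0:v1,u0:u1]=cond[v0:v1,u0:u1]
    n_,lab,st,_=cv2.connectedComponentsWithStats(m); m=lab==1+st[1:,4].argmax()
    v,u=np.nonzero(m); r=rect(onplane(q,np.c_[u,v],z)); L=Rm.T@(r[0]-T[:2]); print(n,"mat xy",L.round(1),"err",(L-goal).round(1),"ang",round(float(r[1]-1.67),1),round(float(r[2]),1),round(float(r[3]),1))
ch("brown",(i[...,0]-i[...,2])>45,(168,196,436,500),.017,(70,-30))
ch("white",i.min(2)>100,(242,264,446,495),.017,(-70,-30))
g=((i[...,1]-i[...,0])>35)|((i[...,0]-i[...,2])>50)
ch("gauge",(i[...,0]-i[...,2])>50,(200,235,440,500),.041,(0,-30))
# green: only end extents
m=np.zeros((480,640),np.uint8); m[198:235,430:505]=((i[...,1]-i[...,0])>35)[198:235,430:505]
v,u=np.nonzero(m); r=rect(onplane(q,np.c_[u,v],.017)); print("green",Rm.T@(r[0]-T[:2]),r[1:])
ch("dresser",(i[...,0]-i[...,1])>25,(236,275,405,446),.025,(-70,56))
E
```

```text
brown mat xy [ 69.7 -29.6] err [-0.3  0.4] ang 88.1 89.9 28.2
white mat xy [-70.1 -30.1] err [-0.1 -0.1] ang 89.9 89.6 29.2
gauge mat xy [ -0.2 -29.8] err [-0.2  0.2] ang 88.1 43.3 41.0
green [  0.29730285 -31.53855261] (np.float32(91.498474), np.float32(90.40115), np.float32(28.327192))
dresser mat xy [-69.5  56.8] err [0.5 0.8] ang 178.1 39.2 29.6
```

View pics/t30.png

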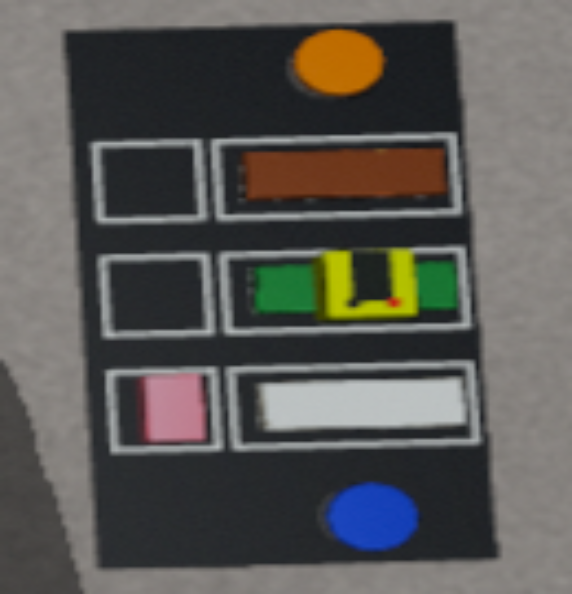

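View pics/s30.png

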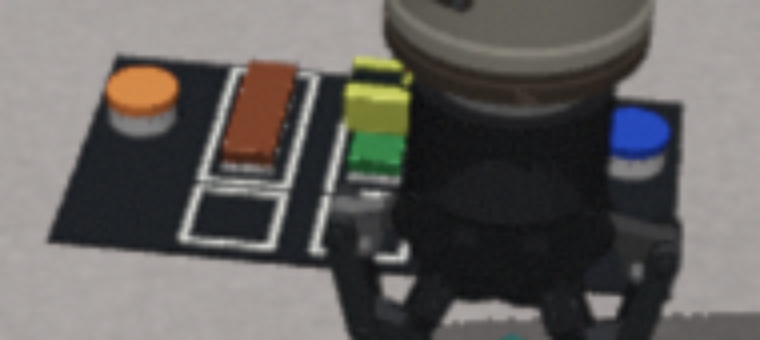

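```bash
python3 - <<'E'
from mat import *
arm.camera("top"); s,P,_=pose(); print(s["dq"].round(3),s["time_s"],s["wrist_force"])
print(arm.sign_off())
E
```

```text
[-0.041  0.006  0.015 -0.009 -0.011 -0.022] 50.45 [-0.02440499  0.46480486  0.94801743]
the job is handed in; nothing more can be done
None
```

I set out the sharpening kit and handed it in at about 50 s of the 120 s allowed. The order was brown, white and green stones, then the gauge on the green stone, then the pink block in the square off the white stone's end.

The last top-camera check, with the gripper clear of everything, showed these offsets from the targets:

| Item | Offset | Note |
|---|---|---|
| Brown stone | about 0.5 mm | next to the orange tin, aligned to about 0.1° |
| White stone | about 0.2 mm | next to the blue tin; aligned along the bay by eye, as this pass gave no usable angle |
| Green stone | about 1.5 mm towards its robot-right end | the wrist camera put this nearer 0.9 mm; I left it |
| Gauge | about 0.3 mm as measured, likely 1–1.5 mm | screen up on the green stone; visible side faces skew the reading |
| Dressing block | about 1 mm | also skewed by a visible side face |

- **Camera disagreement:** the top and wrist cameras disagreed by about 3–4 mm in y. I placed everything relative to the mat within one camera, so this mostly cancelled.
- **Side view:** the last side picture was partly blocked by the arm, so it confirmed only the brown and green stones and the gauge.
- **At rest:** the arm still had a small residual joint speed (0.04 rad/s or less) at hand-in, but it was clear of the kit.
- **Forces:** the highest wrist force I saw was about 13 N, on contact when setting the gauge down.

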